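# Feel out the rub on a circulation fan and mark it

### The job

The climate-room fan on the bench rubs at one place in its turn. Turn the fan wheel slowly and gently by its blades, feel for where the drag rises, and leave the wheel at rest with the tightest part of the rub held at the pointer; then stand the steel marker weight upright on the wheel's flat rim right in front of the pointer and let go. Leave the other things on the bench where they are.

Things in the scene. Friction and masses are not known exactly. Their poses are not given: they have to be found in the camera images.
- base: Round grey fan casing screwed to the bench: 252 mm in diameter, lip 50 mm high, four small steel feet out to 160 mm from the axis, a plug block on its -y side. Never moves. Origin: on the bench under the wheel's axis; z up; the pointer is on its +y side.
- pointer (a point): Tip of the steel pointer tab on the casing's lip, 113 mm from the axis towards the casing's +y, 54 mm above the bench; the arrow-shaped tab is 25 mm wide, reaches out to 146 mm from the axis, and its top is 58 mm above the bench. A spring shoe hidden under the wheel's rim, exactly at the pointer's angle, is what the wheel rubs on.
- wheel: Bare aluminium fan wheel lying flat in the casing; turns endlessly either way about the vertical axis. Origin: on the axis, on the flat upper face of the back plate (disc, radius 110 mm, 4 mm thick), 52 mm above the bench; z up; its x axis runs along one blade and turns with it. Five flat upright radial blades 72 degrees apart. The hub has radius 25 mm and is 42 mm tall. Rim bare from radius 75 to 110 mm.
- blade (a point): Middle of the top edge of the blade along the wheel's x axis (50 mm from the axis, 88 mm above the bench; turns with the wheel). All blades: 4 mm thick, 36 mm tall, from the hub to radius 75 mm. Closed fingers fit between two blades (60 mm of room at radius 52 mm) and push one round: 1 to 2 N when free, 5 to 10 N in the rub, felt while it turns (it fades at a stop). Limits: 30 N, 3 rad/s. The wheel stays where it is left.
- hub (a point): Top of the nut on the wheel's axis, 94 mm above the bench. About the rub: a low hump at an unknown angle, hidden on the underside of the rim, meets the shoe over about 0.5 rad (29 degrees) of each turn. The drag sets in, grows to a tightest part some 0.2 rad long in the middle and fades again. The wheel never starts in the rub.
- mark_place (a point): The point on the upper face of the wheel's rim right in front of the pointer: 94 mm from the axis towards the casing's +y, 52 mm above the bench. It belongs to the casing and does not turn with the wheel. The marker's foot belongs here.
- marker: Steel marker weight, about 80 g, standing upright on the bench: a round body 22 mm in diameter and 34 mm high with a thin pin, 10 mm in diameter, on top up to 46 mm. Origin: centre of its underside; z up along the pin. It, the nut and the bush may swap places.
- hexnut: Bystander: plain steel hexagon nut, 30 mm across flats, 14 mm high, lying flat. Origin: centre of its underside.
- bush: Bystander: plain steel bush (ring), 34 mm outer and 20 mm inner diameter, 22 mm high. Origin: centre of its underside.
- bottle: Bystander: small amber bottle with a white cap, 44 mm in diameter, 110 mm tall. Origin: centre of its underside.
- driver: Bystander: screwdriver with a black handle lying on the bench. Origin: on the bench under its middle.
- taperoll: Bystander: roll of pale tape lying flat, 100 mm in diameter, 25 mm high. Origin: centre of its underside.
- pot: Bystander: open white plastic cup, 70 mm in diameter, 70 mm tall. Origin: centre of its underside.

How it is judged:
By the outcome, as a careful person would: the job done as asked, in the order asked, and still so for the second after the job is handed in, with the robot touching nothing.
It also fails if it takes over 72 s, if anything falls off the work surface, if the arm or the gripper's body presses on something with over 40 N, if the wrist force passes 120 N, or if a joint passes its speed limit or range.

### The arm

A 7-joint arm with a two-finger parallel gripper is mounted at the origin on the work surface. World frame = base frame: x ahead of the robot, y to its left, z up, the work surface at z = 0. Lengths are in m, angles in rad, forces in N, time in s.
With the tool pointing down it reaches from about 0.4 to 0.85 m from the base axis. Payload 10.4 kg.
Tool frame: the origin (TCP) lies midway between the tips of the shut fingers; the grasp point (between the pads) lies 19 mm behind it (grip_point_offset is the distance from the TCP to the grasp point, in m); y points along the fingers, z is the direction in which the jaws open and shut, and the axes are right-handed (so a half turn about y gives the same grasp; the last joint's range is limited). The gripper opens to 85 mm and grips with 20 to 120 N. Pads are 22 mm wide; open, the fingers measure 114 mm over their backs; the gripper's body (76 mm by 85 mm) begins 54 mm behind the grasp point. The pads swing forward as they close: fully open they stand 13 mm farther back than shut.
Start: joints at [-1.363, 0.332, -0.065, 1.46, 0.022, 1.35, -0.088], TCP at [0.143, 0.608, 0.231] pointing down, gripper open.
Joint ranges: [-2.6, 2.6], [-0.5, 2.12], [-1.47, 1.34], [0.16, 2.42], [-1.27, 4.41], [0.06, 2.06], [-2.6, 2.6]. Speed limits (rad/s): [2.22, 2.22, 2.79, 2.79, 3.14, 3.14, 3.14].

### API

Orientations are given as a unit quaternion [x, y, z, w].
In Python, from workcell import * gives the robot as it stands.
- The arm moves only by the tool send_rows, never from a script. Its argument "motion" is a list of rows, each a list of 7 numbers: the opening in per cent of the stroke, from 0 (shut) to 100 (fully open), then the shift along the tool's x, y, z in m, then the turn, a rotation vector about the tool's x, y, z in rad. In form: [[claw, tx, ty, tz, ax, ay, az], ...]. A call has 1 to 10 rows; each row is the pose to reach, as a shift and turn from the pose commanded when the call began, along the tool's axes at that moment; what a row does not reach only later rows make up. A row lasts 1/12 s, in which the tool goes at most 41.7 mm and 7.16 degrees, less where a joint would pass 70% of its speed; a pose out of reach is approached as far as the arm can. A call with a gripper value outside its range is refused whole. The fingers move at their own pace and stop on an object; "squeeze" is the grip in N (left out, the last holds). Time passes only in rows, so rows that repeat a pose let the fingers close. It gives the time, the measured TCP pose, the force and the opening at its end, in the units of the state.
- get_obs(): the state, without advancing time (a new reading comes with each control period).
- camera(name): name is "scene" or "side" or "wrist"; returns a dict with "pixels" (480x640x3 uint8, red, green, blue), "range_z" (480x640 float32, m along the optical axis (not along the pixel's ray), 0 where there is no reading), "fovy" (degrees; the focal length in pixels is half the picture's height over the tangent of half this angle, whatever the lens; pixels are square), "cx", "cy" (the principal point, pixels), "view" (4x4, takes a point from world to camera coordinates); the wrist camera has in their place "T_tool_cam" (4x4, takes a point from camera to tool coordinates, whose origin is the TCP and whose axes are the tool frame's). Camera axes: x right, y down, z forward; pixel columns grow to the right and rows downward; lengths in m; the calibration is good to about 2 mm. A picture is of the moment at which its call begins: read the wrist's pose just before it.
- hand_in(): hands the job in, once; it reports no verdict.
The state is a dict: "clock": time; "joint_pos": joint angles; "joint_velocities": joint speeds; "tau": joint torques, N m; "position": TCP position; "ee_rot": TCP orientation; "ft_force": force on the tool from outside, world axes, zero at the start; "torque": the same for the moment, N m; "grip_width": opening from 0.0 (shut) to 1.0 (fully open).
Only numpy, scipy, OpenCV 4.12 (cv2) and the standard library are available. Lean on these libraries where they do the work, as an engineer would, in place of code of your own. Each camera call takes 0.05 s, during which the arm holds its last target.

## Working session

There is one attempt and no reset: what is moved stays moved. The work goes in short steps, Python scripts to look and compute and a tool call to move; the robot and the scene stay as the last step left them, time stands still between calls to the robot, and variables do not carry over. Pictures are saved under pics/ and viewed, and the job is handed in when it is done.

Besides the shell and the picture viewer there is one more tool, called after ">>>" as name(argument=value, ...), one argument or row to a line, values as JSON. send_rows: Moves the arm, as the interface text tells. Its arguments: {"type":"object","properties":{"motion":{"type":"array"},"squeeze":{"type":"number"}},"required":["motion"]}

```bash
ls; mkdir -p pics; python3 - <<'E'
from workcell import *
import cv2
o=get_obs();print(o)
for n in ["scene","side","wrist"]:
    c=camera(n);cv2.imwrite(f"pics/a_{n}.png",c["pixels"][:,:,::-1])
    print(n,{k:v for k,v in c.items() if k not in("pixels","range_z")},(c["range_z"]>0).mean())
E
```

```text
pics
{'clock': 0.0, 'joint_pos': array([-1.36258717,  0.33286006, -0.06467569,  1.46094551,  0.02158623,
        1.34989876, -0.08853599]), 'joint_velocities': array([ 1.52966960e-04,  1.59737921e-03, -1.83094031e-03, -9.31415191e-04,
        8.94000032e-04, -1.77298707e-03,  2.90330206e-05]), 'tau': array([ 2.44899129e-04, -6.25451374e+01,  4.92426369e-02, -3.91603124e+01,
        1.61461037e-02,  9.69661691e-03,  2.58221050e-06]), 'position': array([0.14290718, 0.60805542, 0.23052124]), 'ee_rot': array([ 0.70290111, -0.08147297,  0.08140043, -0.70190181]), 'ft_force': array([ 0.04231027, -0.47141199,  0.39367778]), 'torque': array([ 0.00046539, -0.00639636,  0.0190588 ]), 'grip_width': 0.9993655373411967}
scene {'fovy': 55.675314831856056, 'cx': 326.32271362006225, 'cy': 229.57417547731222, 'view': array([[ 0.03042631,  0.99951018,  0.00732431, -0.011011  ],
       [ 0.52655284, -0.00979956, -0.85008592, -0.2379331 ],
       [-0.84959776,  0.02972161, -0.52659308,  1.50203745],
       [ 0.        ,  0.        ,  0.        ,  1.        ]])} 0.99595703125
side {'fovy': 49.196364109264806, 'cx': 322.8000650933303, 'cy': 240.3621675391135, 'view': array([[ 0.93598652, -0.35171537, -0.01501777, -0.55096017],
       [-0.23362973, -0.58869378, -0.77385838,  0.21226383],
       [ 0.26333702,  0.72782961, -0.63318061,  0.93887633],
       [ 0.        ,  0.        ,  0.        ,  1.        ]])} 0.99626953125
wrist {'fovy': 71.86708419139063, 'cx': 317.31743098911, 'cy': 236.32516309945717, 'T_tool_cam': array([[ 1.99827094e-04,  9.58410381e-01,  2.85393590e-01,
        -7.26625519e-02],
       [ 1.46025007e-03, -2.85393571e-01,  9.58409295e-01,
        -1.42524214e-01],
       [ 9.99998914e-01,  2.25229866e-04, -1.45654820e-03,
         6.25214553e-04],
       [ 0.00000000e+00,  0.00000000e+00,  0.00000000e+00,
         1.00000000e+00]])} 0.9961555989583334
```

View pics/a_scene.png

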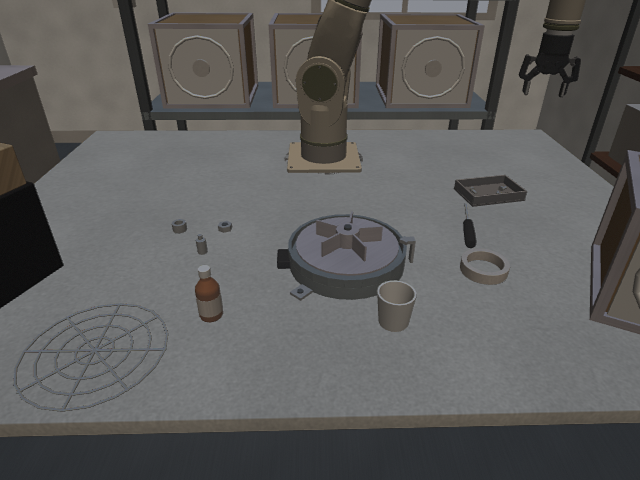

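View pics/a_side.png

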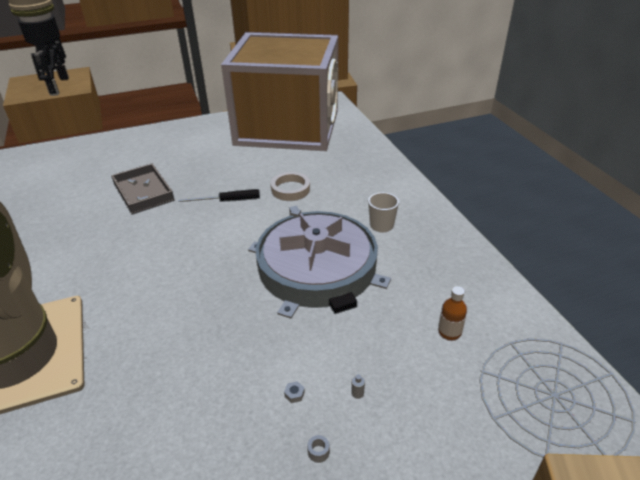

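View pics/a_wrist.png

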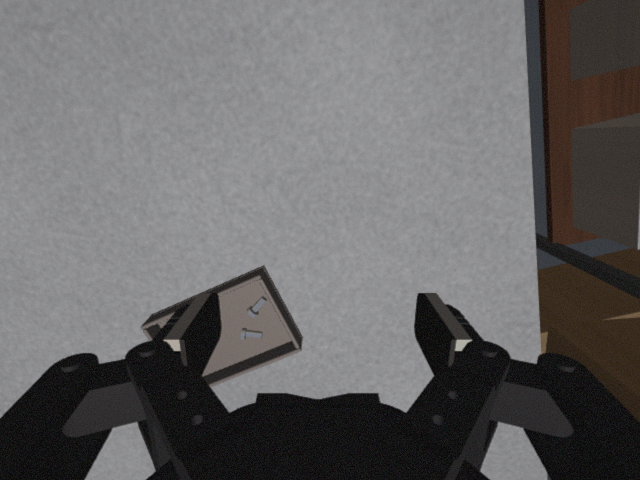

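```bash
cat > h.py <<'E'
from workcell import *
import numpy as np, cv2
from scipy.spatial.transform import Rotation as R
def cloud(n):
    o=get_obs(); c=camera(n); z=c["range_z"]; f=240/np.tan(np.radians(c["fovy"])/2)
    v,u=np.mgrid[:480,:640]
    P=np.stack([(u-c["cx"])/f*z,(v-c["cy"])/f*z,z],-1)
    if n=="wrist":
        T=np.eye(4);T[:3,:3]=R.from_quat(o["ee_rot"]).as_matrix();T[:3,3]=o["position"];T=T@c["T_tool_cam"]
    else: T=np.linalg.inv(c["view"])
    W=P@T[:3,:3].T+T[:3,3]; W[z==0]=np.nan
    return c["pixels"],W,T,f,c
def fitc(p):
    A=np.c_[2*p,np.ones(len(p))];s=np.linalg.lstsq(A,(p**2).sum(1),rcond=None)[0]
    return s[:2],np.sqrt(s[2]+s[:2]@s[:2])
def ray(px,T,f,c,h):
    d=T[:3,:3]@np.array([(px[0]-c["cx"])/f,(px[1]-c["cy"])/f,1]);o=T[:3,3]
    return o+d*(h-o[2])/d[2]
E
python3 - <<'E'
from h import *
for n in["scene","side"]:
    I,W,T,f,c=cloud(n)
    np.save(f"W_{n}.npy",W)
    z=W[...,2]
    for (u,v) in ([(350,300),(180,227),(202,245),(225,227),(208,300),(348,228),(408,245),(283,260)] if n=="scene" else [(294,391),(358,382),(318,447),(316,232),(295,212),(345,303)]): print(n,u,v,W[v,u].round(4))
    b=(slice(200,305),slice(270,430)) if n=="scene" else (slice(195,320),slice(245,395))
    cv2.imwrite(f"pics/b_{n}.png",cv2.resize(I[b][:,:,::-1],None,fx=4.5,fy=4.5,interpolation=cv2.INTER_CUBIC))
    # small objects
    m=(z>0.006)&(z<0.2)&(W[...,0]>0.25)&(W[...,0]<1.1)&(abs(W[...,1])<0.6)
    k,l,s,ce=cv2.connectedComponentsWithStats(m.astype(np.uint8))
    for i in range(1,k):
        if s[i,4]>25:
            q=W[l==i]; print(n,ce[i].round(),s[i,4],"min",q.min(0).round(3),"max",q.max(0).round(3),"med",np.median(q,0).round(3))
E
```

```text
scene 350 300 [0.7159 0.0359 0.    ]
scene 180 227 [ 0.4643 -0.3534  0.019 ]
scene 202 245 [ 0.5537 -0.2823  0.026 ]
scene 225 227 [ 0.458 -0.248  0.014]
scene 208 300 [ 0.774  -0.2237  0.0546]
scene 348 228 [0.5962 0.0374 0.0928]
scene 408 245 [5.239e-01 1.861e-01 1.000e-04]
scene 283 260 [ 0.6129 -0.0999  0.0249]
scene [ 33. 230.] 2922 min [ 0.587 -0.6    0.006] max [ 0.659 -0.573  0.2  ] med [ 0.622 -0.588  0.112]
scene [493. 194.] 771 min [0.25  0.374 0.006] max [0.344 0.549 0.033] med [0.316 0.457 0.018]
scene [617. 273.] 4759 min [0.564 0.479 0.006] max [0.82 0.6  0.2 ] med [0.784 0.515 0.08 ]
scene [469. 230.] 327 min [0.347 0.314 0.007] max [0.546 0.369 0.029] med [0.504 0.333 0.021]
scene [353. 263.] 9971 min [ 0.461 -0.114  0.006] max [0.813 0.183 0.096] med [0.649 0.048 0.051]
scene [179. 225.] 155 min [ 0.429 -0.377  0.006] max [ 0.466 -0.344  0.025] med [ 0.453 -0.36   0.018]
scene [225. 225.] 109 min [ 0.428 -0.267  0.006] max [ 0.465 -0.236  0.018] med [ 0.45  -0.25   0.014]
scene [201. 244.] 159 min [ 0.537 -0.298  0.006] max [ 0.557 -0.276  0.048] med [ 0.549 -0.285 
[... 4064 characters left out ...]
5. 402.] 51 min [ 0.721 -0.405  0.006] max [ 0.737 -0.356  0.009] med [ 0.725 -0.382  0.007]
side [505. 413.] 80 min [ 0.719 -0.424  0.006] max [ 0.766 -0.394  0.01 ] med [ 0.749 -0.41   0.007]
side [530. 431.] 55 min [ 0.75  -0.47   0.006] max [ 0.774 -0.427  0.01 ] med [ 0.759 -0.449  0.007]
side [589. 439.] 156 min [ 0.782 -0.502  0.006] max [ 0.893 -0.48   0.01 ] med [ 0.838 -0.493  0.007]
side [505. 431.] 37 min [ 0.72  -0.451  0.006] max [ 0.729 -0.417  0.009] med [ 0.724 -0.435  0.007]
side [318. 448.] 437 min [ 0.428 -0.379  0.006] max [ 0.461 -0.345  0.027] med [ 0.444 -0.366  0.021]
side [620. 450.] 39 min [ 0.849 -0.527  0.006] max [ 0.883 -0.517  0.009] med [ 0.865 -0.524  0.007]
```

View pics/b_scene.png

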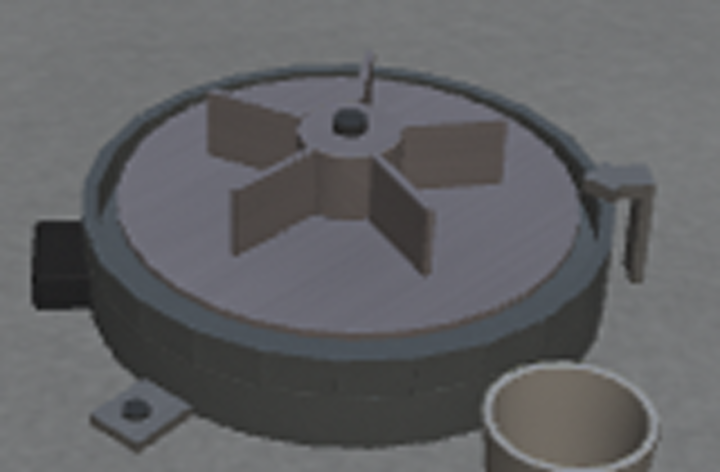

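View pics/b_side.png

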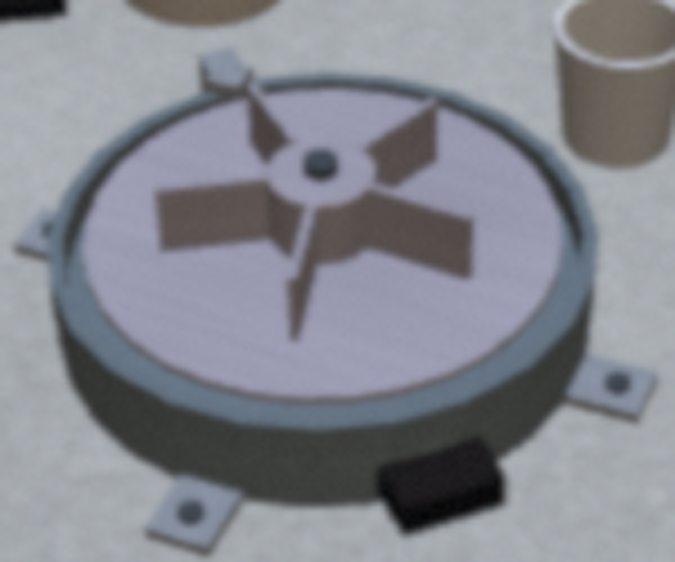

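```bash
python3 - <<'E'
from h import *
for n in["scene","side"]:
    W=np.load(f"W_{n}.npy").reshape(-1,3)
    C0=np.array([.588,.032]); 
    d=W[:,:2]-C0; r=np.hypot(*d.T); z=W[:,2]
    lip=W[(r>.105)&(r<.14)&(abs(z-.05)<.004)]
    rr=np.hypot(*(lip[:,:2]-C0).T)
    # outer edge: max radius per angle bin
    for it in range(3):
        d=lip[:,:2]-C0; a=np.degrees(np.arctan2(*d.T[::-1])); rr=np.hypot(*d.T); pts=[]
        for b in range(-180,180,6):
            k=(a>=b)&(a<b+6)&~((a>65)&(a<115))
            if k.sum()>4: pts.append(lip[k][rr[k].argmax(),:2])
        C,rad=fitc(np.array(pts)); C0=C
    print(n,"lip outer",C.round(4),rad.round(4),len(pts))
    d=W[:,:2]-C; r=np.hypot(*d.T)
    k=(r<.03)&(z>.086);print("hub top",k.sum(),W[k].min(0).round(4),W[k].max(0).round(4))
    k=(r<.022)&(abs(z-.094)<.006);print(W[k].mean(0).round(4), k.sum())
    k=(r>.113)&(r<.15)&(z>.0545)&(z<.063); a=np.degrees(np.arctan2(d[k,1],d[k,0]));print("ptr",k.sum(),np.median(a),a.min(),a.max(),r[k].min(),r[k].max(),np.median(z[k]))
    # blades: points z .075-.09 r .03-.075
    k=(r>.035)&(r<.073)&(abs(z-.088)<.004); a=np.degrees(np.arctan2(d[k,1],d[k,0]))
    print("blade hist",[(b*6-180,int(c)) for b,c in enumerate(np.histogram(a,np.arange(-180,181,6))[0]) if c>0])
    m=np.angle(np.exp(5j*np.radians(a)).mean())/5; print("blade phase deg",np.degrees(m)%72, abs(np.exp(5j*np.radians(a)).mean()))
E
```

```text
scene lip outer [0.5898 0.0371] 0.1271 52
hub top 258 [0.5612 0.0112 0.086 ] [0.6165 0.0662 0.096 ]
[0.5911 0.0371 0.0902] 129
ptr 85 90.27948173518007 85.1877470160291 96.3391401494919 0.11353054394750528 0.14574669077808358 0.05798097683841952
blade hist [(-126, 12), (-120, 31), (-54, 14), (-48, 30), (18, 23), (24, 14), (90, 26), (96, 15), (162, 8), (168, 10)]
blade phase deg 24.301473460320373 0.9860481658635019
side lip outer [0.5876 0.0354] 0.127 52
hub top 337 [0.558  0.0084 0.086 ] [0.6146 0.0632 0.0979]
[0.587  0.0339 0.0908] 214
ptr 99 91.67550048795296 -165.47358001069867 176.3118182345689 0.11317675706086162 0.1470288517864462 0.05893390181950686
blade hist [(-126, 11), (-120, 21), (-54, 31), (-48, 31), (18, 26), (24, 20), (90, 11), (96, 24), (162, 28), (168, 37)]
blade phase deg 24.37301474320375 0.9843125990147495
```

```bash
cat >> h.py <<'E'
C=np.array([.5887,.0360])
def st():
    o=get_obs(); M=R.from_quat(o["ee_rot"]).as_matrix(); p=o["position"]; d=p[:2]-C
    a=np.arctan2(d[1],d[0]); F=o["ft_force"]; t=np.array([-np.sin(a),np.cos(a)])
    print("t %.2f p %s r %.4f ang %.1f zdir %.1f tilt %.2f F %s Ft %.2f Fr %.2f w %.3f q %s"%(o["clock"],p.round(4),np.hypot(*d),np.degrees(a),np.degrees(np.arctan2(M[1,2],M[0,2])),np.degrees(np.arccos(-M[2,1])),F.round(2),F[:2]@t,F[:2]@d/np.hypot(*d),o["grip_width"],o["joint_pos"].round(2)))
    return o,M
E
python3 -c "
from h import *
o,M=st();print(M.round(3))"
```

```text
t 0.25 p [0.1429 0.6083 0.2309] r 0.7254 ang 127.9 zdir 76.8 tilt 0.04 F [-0.43 -0.09  0.53] Ft 0.40 Fr 0.19 w 1.000 q [-1.36  0.33 -0.06  1.46  0.02  1.35 -0.09]
[[ 0.973 -0.     0.229]
 [-0.229 -0.001  0.973]
 [ 0.    -1.    -0.001]]
```

>>> send_rows(
  motion=[
    [0, 0.03, 0.006, -0.025, 0, -0.05, 0],
    [0, 0.06, 0.012, -0.05, 0, -0.1, 0],
    [0, 0.09, 0.018, -0.075, 0, -0.15, 0],
    [0, 0.12, 0.024, -0.1, 0, -0.2, 0],
    [0, 0.15, 0.03, -0.125, 0, -0.25, 0],
    [0, 0.18, 0.036, -0.15, 0, -0.3, 0],
    [0, 0.21, 0.042, -0.175, 0, -0.35, 0],
    [0, 0.24, 0.048, -0.2, 0, -0.4, 0],
    [0, 0.26, 0.054, -0.212, 0, -0.45, 0],
    [0, 0.26, 0.06, -0.212, 0, -0.48, 0],
  ],
)

```text
clock: 1.08
position: [0.3516, 0.338, 0.1713]
ee_rot: [0.702, 0.087, -0.086, -0.702]
ft_force: [-0.9, 0.6, 0.2]
grip_width: -0.0
```

```bash
cat >> h.py <<'E'
def go(phi,r,z,zdir):
    """deltas in tool frame to reach polar pose"""
    o,M=st(); a=np.radians(phi); t=np.array([C[0]+r*np.cos(a),C[1]+r*np.sin(a),z])
    d=M.T@(t-o["position"]); zd=np.degrees(np.arctan2(M[1,2],M[0,2]))
    print("shift",d.round(4),"ay",np.radians(-((zdir-zd+180)%360-180)).round(3))
E
python3 -c "
from h import *
go(132,.055,.13,132)"
```

```text
t 1.08 p [0.3516 0.338  0.1713] r 0.3840 ang 128.1 zdir 104.0 tilt 0.09 F [-0.85  0.55  0.17] Ft 0.33 Fr 0.96 w -0.000 q [-0.96  0.07  0.11  1.9  -0.01  1.17  0.96]
shift [ 0.1312  0.0418 -0.3018] ay -0.489
```

>>> send_rows(
  motion=[
    [0, 0.015, 0, -0.034, 0, -0.05, 0],
    [0, 0.029, 0, -0.068, 0, -0.1, 0],
    [0, 0.044, 0.005, -0.1, 0, -0.15, 0],
    [0, 0.058, 0.01, -0.135, 0, -0.2, 0],
    [0, 0.073, 0.015, -0.168, 0, -0.25, 0],
    [0, 0.087, 0.02, -0.2, 0, -0.3, 0],
    [0, 0.102, 0.025, -0.235, 0, -0.35, 0],
    [0, 0.117, 0.03, -0.268, 0, -0.4, 0],
    [0, 0.131, 0.035, -0.302, 0, -0.45, 0],
    [0, 0.131, 0.042, -0.302, 0, -0.489, 0],
  ],
)

```text
clock: 1.92
position: [0.5524, 0.0747, 0.1296]
ee_rot: [0.662, 0.254, -0.253, -0.659]
ft_force: [-0.2, -1.3, 0.5]
grip_width: 0.0
```

>>> send_rows(
  motion=[
    [0, 0, 0, 0, 0, 0, 0],
    [0, 0, 0, 0, 0, 0, 0],
  ],
)

```text
clock: 2.08
position: [0.5486, 0.0825, 0.1289]
ee_rot: [-0.659, -0.254, 0.255, 0.66]
ft_force: [-0.6, 0.0, 0.7]
grip_width: -0.002
```

```bash
python3 -c "
from h import *
go(132,.055,.068,132)
I,W,T,f,c=cloud('wrist');cv2.imwrite('pics/c_wrist.png',I[:,:,::-1])
I,W,T,f,c=cloud('scene');cv2.imwrite('pics/c_scene.png',cv2.resize(I[120:320,240:440,::-1],None,fx=3,fy=3))
"
```

```text
t 2.08 p [0.5486 0.0825 0.1289] r 0.0614 ang 130.8 zdir 132.2 tilt 0.07 F [-0.61  0.02  0.68] Ft 0.45 Fr 0.42 w -0.002 q [-0.54  0.26  0.35  1.79 -0.1   1.1   2.16]
shift [-0.0013  0.0609 -0.0065] ay 0.004
```

View pics/c_wrist.png

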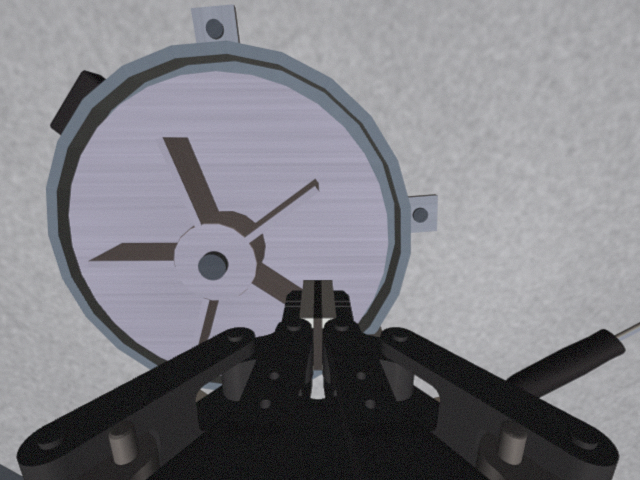

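View pics/c_scene.png

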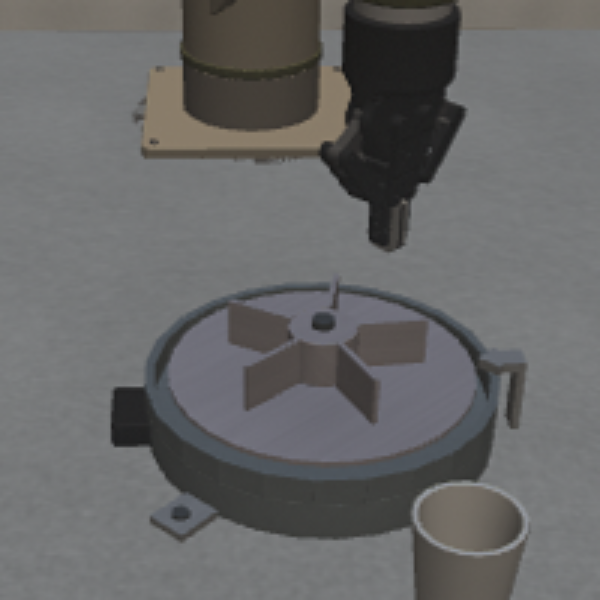

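>>> send_rows(
  motion=[
    [0, -0.001, 0.01, -0.005, 0, 0, 0],
    [0, -0.001, 0.025, -0.006, 0, 0, 0],
    [0, -0.001, 0.04, -0.006, 0, 0, 0],
    [0, -0.001, 0.05, -0.006, 0, 0, 0],
    [0, -0.001, 0.058, -0.006, 0, 0, 0],
    [0, -0.001, 0.06, -0.006, 0, 0, 0],
    [0, -0.001, 0.06, -0.006, 0, 0, 0],
  ],
)

```text
clock: 2.77
position: [0.552, 0.0773, 0.0689]
ee_rot: [-0.659, -0.255, 0.255, 0.659]
ft_force: [-0.2, 0.5, -0.2]
grip_width: 0.0
```

```bash
python3 -c "
from h import *
st()"
```

```text
t 2.77 p [0.552  0.0773 0.0689] r 0.0552 ang 131.6 zdir 132.3 tilt 0.04 F [-0.16  0.49 -0.16] Ft -0.21 Fr 0.47 w 0.000 q [-0.51  0.34  0.34  1.84 -0.14  0.98  2.2 ]
```

>>> send_rows(
  motion=[
    [0, 0.0014, 0, 0, 0, 0.025, 0],
    [0, 0.00275, 0, -0.0001, 0, 0.05, 0],
    [0, 0.0041, 0, -0.00015, 0, 0.075, 0],
    [0, 0.0055, 0, -0.0003, 0, 0.1, 0],
    [0, 0.0069, 0, -0.0004, 0, 0.125, 0],
    [0, 0.0082, 0, -0.0006, 0, 0.15, 0],
    [0, 0.0096, 0, -0.0008, 0, 0.175, 0],
    [0, 0.0109, 0, -0.0011, 0, 0.2, 0],
    [0, 0.0123, 0, -0.0014, 0, 0.225, 0],
    [0, 0.0136, 0, -0.0017, 0, 0.25, 0],
  ],
)

```text
clock: 3.6
position: [0.5636, 0.0851, 0.0693]
ee_rot: [-0.686, -0.17, 0.17, 0.686]
ft_force: [0.8, 0.1, -0.3]
grip_width: -0.006
```

>>> send_rows(
  motion=[
    [0, 0.0014, 0, 0, 0, 0.025, 0],
    [0, 0.00275, 0, -0.0001, 0, 0.05, 0],
    [0, 0.0041, 0, -0.00015, 0, 0.075, 0],
    [0, 0.0055, 0, -0.0003, 0, 0.1, 0],
    [0, 0.0069, 0, -0.0004, 0, 0.125, 0],
    [0, 0.0082, 0, -0.0006, 0, 0.15, 0],
    [0, 0.0096, 0, -0.0008, 0, 0.175, 0],
    [0, 0.0109, 0, -0.0011, 0, 0.2, 0],
  ],
)

```text
clock: 4.27
position: [0.5737, 0.0891, 0.0693]
ee_rot: [-0.7, -0.101, 0.101, 0.7]
ft_force: [-1.4, -0.1, 0.2]
grip_width: 0.004
```

```bash
python3 -c "
from h import *
st()"
```

```text
t 4.27 p [0.5737 0.0891 0.0693] r 0.0552 ang 105.8 zdir 106.4 tilt 0.01 F [-1.45 -0.11  0.16] Ft 1.42 Fr 0.29 w 0.004 q [-0.58  0.4   0.42  1.78 -0.19  1.    1.77]
```

>>> send_rows(
  motion=[
    [0, 0.0014, 0, 0, 0, 0.025, 0],
    [0, 0.00275, 0, -0.0001, 0, 0.05, 0],
    [0, 0.0041, 0, -0.00015, 0, 0.075, 0],
    [0, 0.0055, 0, -0.0003, 0, 0.1, 0],
    [0, 0.0069, 0, -0.0004, 0, 0.125, 0],
    [0, 0.0082, 0, -0.0006, 0, 0.15, 0],
  ],
)

```text
clock: 4.77
position: [0.5818, 0.0909, 0.0693]
ee_rot: [-0.705, -0.048, 0.048, 0.705]
ft_force: [-1.5, -0.7, -1.0]
grip_width: 0.0
```

>>> send_rows(
  motion=[
    [0, 0.0014, 0, 0, 0, 0.025, 0],
    [0, 0.00275, 0, -0.0001, 0, 0.05, 0],
    [0, 0.0041, 0, -0.00015, 0, 0.075, 0],
    [0, 0.0055, 0, -0.0003, 0, 0.1, 0],
    [0, 0.0069, 0, -0.0004, 0, 0.125, 0],
    [0, 0.0082, 0, -0.0006, 0, 0.15, 0],
  ],
)

```text
clock: 5.27
position: [0.59, 0.0915, 0.0693]
ee_rot: [-0.707, 0.005, -0.005, 0.707]
ft_force: [-2.3, -0.3, -0.2]
grip_width: -0.002
```

>>> send_rows(
  motion=[
    [0, 0.0014, 0, 0, 0, 0.025, 0],
    [0, 0.00275, 0, -0.0001, 0, 0.05, 0],
    [0, 0.0041, 0, -0.00015, 0, 0.075, 0],
    [0, 0.0055, 0, -0.0003, 0, 0.1, 0],
    [0, 0.0069, 0, -0.0004, 0, 0.125, 0],
    [0, 0.0082, 0, -0.0006, 0, 0.15, 0],
  ],
)

```text
clock: 5.77
position: [0.5982, 0.0908, 0.0693]
ee_rot: [-0.705, 0.058, -0.058, 0.705]
ft_force: [-0.3, -0.1, 0.1]
grip_width: -0.003
```

```bash
python3 -c "
from h import *
st()"
```

```text
t 5.77 p [0.5982 0.0908 0.0693] r 0.0556 ang 80.2 zdir 80.6 tilt 0.01 F [-0.26 -0.13  0.13] Ft 0.24 Fr -0.17 w -0.003 q [-0.62  0.46  0.5   1.72 -0.25  1.03  1.37]
```

>>> send_rows(
  motion=[
    [0, 0.0014, 0, 0, 0, 0.025, 0],
    [0, 0.00275, 0, -0.0001, 0, 0.05, 0],
    [0, 0.0041, 0, -0.00015, 0, 0.075, 0],
    [0, 0.0055, 0, -0.0003, 0, 0.1, 0],
    [0, 0.0069, 0, -0.0004, 0, 0.125, 0],
    [0, 0.0082, 0, -0.0006, 0, 0.15, 0],
  ],
)

```text
clock: 6.27
position: [0.6062, 0.0889, 0.0693]
ee_rot: [-0.698, 0.111, -0.111, 0.698]
ft_force: [-1.3, -0.3, -0.0]
grip_width: 0.002
```

>>> send_rows(
  motion=[
    [0, 0.0014, 0, 0, 0, 0.025, 0],
    [0, 0.00275, 0, -0.0001, 0, 0.05, 0],
    [0, 0.0041, 0, -0.00015, 0, 0.075, 0],
    [0, 0.0055, 0, -0.0003, 0, 0.1, 0],
    [0, 0.0069, 0, -0.0004, 0, 0.125, 0],
    [0, 0.0082, 0, -0.0006, 0, 0.15, 0],
  ],
)

```text
clock: 6.77
position: [0.6138, 0.0858, 0.0693]
ee_rot: [-0.688, 0.163, -0.163, 0.688]
ft_force: [-1.0, 0.7, -0.7]
grip_width: -0.002
```

>>> send_rows(
  motion=[
    [0, 0.0014, 0, 0, 0, 0.025, 0],
    [0, 0.00275, 0, -0.0001, 0, 0.05, 0],
    [0, 0.0041, 0, -0.00015, 0, 0.075, 0],
    [0, 0.0055, 0, -0.0003, 0, 0.1, 0],
    [0, 0.0069, 0, -0.0004, 0, 0.125, 0],
    [0, 0.0082, 0, -0.0006, 0, 0.15, 0],
  ],
)

```text
clock: 7.27
position: [0.6209, 0.0815, 0.0693]
ee_rot: [-0.674, 0.214, -0.214, 0.674]
ft_force: [-1.3, 0.7, 0.3]
grip_width: 0.003
```

>>> send_rows(
  motion=[
    [0, 0.0014, 0, 0, 0, 0.025, 0],
    [0, 0.00275, 0, -0.0001, 0, 0.05, 0],
    [0, 0.0041, 0, -0.00015, 0, 0.075, 0],
    [0, 0.0055, 0, -0.0003, 0, 0.1, 0],
    [0, 0.0069, 0, -0.0004, 0, 0.125, 0],
    [0, 0.0082, 0, -0.0006, 0, 0.15, 0],
  ],
)

```text
clock: 7.77
position: [0.6272, 0.0763, 0.0693]
ee_rot: [-0.656, 0.264, -0.264, 0.656]
ft_force: [-0.7, 1.5, 0.3]
grip_width: -0.001
```

```bash
python3 -c "
from h import *
st()"
```

```text
t 7.77 p [0.6272 0.0763 0.0693] r 0.0558 ang 46.3 zdir 46.2 tilt 0.00 F [-0.67  1.48  0.31] Ft 1.51 Fr 0.60 w -0.001 q [-0.66  0.54  0.62  1.64 -0.35  1.07  0.87]
```

>>> send_rows(
  motion=[
    [0, 0.0014, 0, 0, 0, 0.025, 0],
    [0, 0.00275, 0, -0.0001, 0, 0.05, 0],
    [0, 0.0041, 0, -0.00015, 0, 0.075, 0],
    [0, 0.0055, 0, -0.0003, 0, 0.1, 0],
    [0, 0.0069, 0, -0.0004, 0, 0.125, 0],
    [0, 0.0082, 0, -0.0006, 0, 0.15, 0],
  ],
)

```text
clock: 8.27
position: [0.6328, 0.0702, 0.0693]
ee_rot: [-0.634, 0.312, -0.312, 0.635]
ft_force: [-0.8, 0.9, -0.4]
grip_width: 0.003
```

>>> send_rows(
  motion=[
    [0, 0.0014, 0, 0, 0, 0.025, 0],
    [0, 0.00275, 0, -0.0001, 0, 0.05, 0],
    [0, 0.0041, 0, -0.00015, 0, 0.075, 0],
    [0, 0.0055, 0, -0.0003, 0, 0.1, 0],
    [0, 0.0069, 0, -0.0004, 0, 0.125, 0],
    [0, 0.0082, 0, -0.0006, 0, 0.15, 0],
  ],
)

```text
clock: 8.77
position: [0.6373, 0.0633, 0.0693]
ee_rot: [-0.609, 0.359, -0.359, 0.609]
ft_force: [-1.5, 0.6, -0.1]
grip_width: -0.002
```

>>> send_rows(
  motion=[
    [0, 0.0014, 0, 0, 0, 0.025, 0],
    [0, 0.00275, 0, -0.0001, 0, 0.05, 0],
    [0, 0.0041, 0, -0.00015, 0, 0.075, 0],
    [0, 0.0055, 0, -0.0003, 0, 0.1, 0],
    [0, 0.0069, 0, -0.0004, 0, 0.125, 0],
    [0, 0.0082, 0, -0.0006, 0, 0.15, 0],
  ],
)

```text
clock: 9.27
position: [0.6408, 0.0558, 0.0693]
ee_rot: [-0.581, 0.403, -0.403, 0.581]
ft_force: [-1.6, 0.5, 0.5]
grip_width: -0.0
```

>>> send_rows(
  motion=[
    [0, 0.0014, 0, 0, 0, 0.025, 0],
    [0, 0.00275, 0, -0.0001, 0, 0.05, 0],
    [0, 0.0041, 0, -0.00015, 0, 0.075, 0],
    [0, 0.0055, 0, -0.0003, 0, 0.1, 0],
    [0, 0.0069, 0, -0.0004, 0, 0.125, 0],
    [0, 0.0082, 0, -0.0006, 0, 0.15, 0],
  ],
)

```text
clock: 9.77
position: [0.6431, 0.048, 0.0693]
ee_rot: [-0.549, 0.446, -0.446, 0.549]
ft_force: [0.1, 1.1, -0.3]
grip_width: 0.004
```

```bash
python3 -c "
from h import *
st()"
```

```text
t 9.77 p [0.6431 0.048  0.0693] r 0.0557 ang 12.4 zdir 11.8 tilt 0.01 F [ 0.12  1.11 -0.26] Ft 1.06 Fr 0.36 w 0.004 q [-0.69  0.61  0.75  1.61 -0.45  1.1   0.38]
```

>>> send_rows(
  motion=[
    [0, 0.0014, 0, 0, 0, 0.025, 0],
    [0, 0.00275, 0, -0.0001, 0, 0.05, 0],
    [0, 0.0041, 0, -0.00015, 0, 0.075, 0],
    [0, 0.0055, 0, -0.0003, 0, 0.1, 0],
    [0, 0.0069, 0, -0.0004, 0, 0.125, 0],
    [0, 0.0082, 0, -0.0006, 0, 0.15, 0],
  ],
)

```text
clock: 10.27
position: [0.6442, 0.0398, 0.0693]
ee_rot: [-0.514, 0.486, -0.486, 0.514]
ft_force: [0.5, 0.6, 0.4]
grip_width: -0.002
```

>>> send_rows(
  motion=[
    [0, 0.0014, 0, 0, 0, 0.025, 0],
    [0, 0.00275, 0, -0.0001, 0, 0.05, 0],
    [0, 0.0041, 0, -0.00015, 0, 0.075, 0],
    [0, 0.0055, 0, -0.0003, 0, 0.1, 0],
    [0, 0.0069, 0, -0.0004, 0, 0.125, 0],
    [0, 0.0082, 0, -0.0006, 0, 0.15, 0],
  ],
)

```text
clock: 10.77
position: [0.644, 0.0316, 0.0693]
ee_rot: [0.476, -0.523, 0.523, -0.476]
ft_force: [1.6, 0.8, 1.0]
grip_width: 0.004
```

>>> send_rows(
  motion=[
    [0, 0.0014, 0, 0, 0, 0.025, 0],
    [0, 0.00275, 0, -0.0001, 0, 0.05, 0],
    [0, 0.0041, 0, -0.00015, 0, 0.075, 0],
    [0, 0.0055, 0, -0.0003, 0, 0.1, 0],
    [0, 0.0069, 0, -0.0004, 0, 0.125, 0],
    [0, 0.0082, 0, -0.0006, 0, 0.15, 0],
  ],
)

```text
clock: 11.27
position: [0.6426, 0.0234, 0.0693]
ee_rot: [-0.436, 0.557, -0.557, 0.436]
ft_force: [1.3, 1.1, 0.5]
grip_width: -0.0
```

>>> send_rows(
  motion=[
    [0, 0.0014, 0, 0, 0, 0.025, 0],
    [0, 0.00275, 0, -0.0001, 0, 0.05, 0],
    [0, 0.0041, 0, -0.00015, 0, 0.075, 0],
    [0, 0.0055, 0, -0.0003, 0, 0.1, 0],
    [0, 0.0069, 0, -0.0004, 0, 0.125, 0],
    [0, 0.0082, 0, -0.0006, 0, 0.15, 0],
  ],
)

```text
clock: 11.77
position: [0.6401, 0.0156, 0.0693]
ee_rot: [-0.393, 0.588, -0.588, 0.393]
ft_force: [1.7, 0.7, 0.3]
grip_width: 0.002
```

```bash
python3 -c "
from h import *
st()"
```

```text
t 11.77 p [0.6401 0.0156 0.0693] r 0.0553 ang -21.6 zdir -22.5 tilt 0.00 F [1.71 0.73 0.3 ] Ft 1.31 Fr 1.32 w 0.002 q [-0.73  0.66  0.88  1.63 -0.55  1.12 -0.1 ]
```

>>> send_rows(
  motion=[
    [0, 0.0014, 0, 0, 0, 0.025, 0],
    [0, 0.00275, 0, -0.0001, 0, 0.05, 0],
    [0, 0.0041, 0, -0.00015, 0, 0.075, 0],
    [0, 0.0055, 0, -0.0003, 0, 0.1, 0],
    [0, 0.0069, 0, -0.0004, 0, 0.125, 0],
    [0, 0.0082, 0, -0.0006, 0, 0.15, 0],
  ],
)

```text
clock: 12.27
position: [0.6363, 0.0083, 0.0693]
ee_rot: [-0.347, 0.616, -0.616, 0.347]
ft_force: [1.6, 0.4, -0.5]
grip_width: 0.002
```

>>> send_rows(
  motion=[
    [0, 0.0014, 0, 0, 0, 0.025, 0],
    [0, 0.00275, 0, -0.0001, 0, 0.05, 0],
    [0, 0.0041, 0, -0.00015, 0, 0.075, 0],
    [0, 0.0055, 0, -0.0003, 0, 0.1, 0],
    [0, 0.0069, 0, -0.0004, 0, 0.125, 0],
    [0, 0.0082, 0, -0.0006, 0, 0.15, 0],
  ],
)

```text
clock: 12.77
position: [0.6316, 0.0016, 0.0693]
ee_rot: [-0.3, 0.64, -0.64, 0.3]
ft_force: [0.9, -0.3, 0.1]
grip_width: 0.0
```

>>> send_rows(
  motion=[
    [0, 0.0014, 0, 0, 0, 0.025, 0],
    [0, 0.00275, 0, -0.0001, 0, 0.05, 0],
    [0, 0.0041, 0, -0.00015, 0, 0.075, 0],
    [0, 0.0055, 0, -0.0003, 0, 0.1, 0],
    [0, 0.0069, 0, -0.0004, 0, 0.125, 0],
    [0, 0.0082, 0, -0.0006, 0, 0.15, 0],
  ],
)

```text
clock: 13.27
position: [0.6259, -0.0043, 0.0693]
ee_rot: [-0.252, 0.661, -0.661, 0.252]
ft_force: [1.3, -1.2, 0.9]
grip_width: -0.003
```

```bash
python3 -c "
from h import *
st()"
```

```text
t 13.27 p [ 0.6259 -0.0043  0.0693] r 0.0549 ang -47.3 zdir -48.3 tilt 0.00 F [ 1.31 -1.16  0.87] Ft 0.18 Fr 1.74 w -0.003 q [-0.78  0.68  0.99  1.67 -0.62  1.13 -0.46]
```

>>> send_rows(
  motion=[
    [0, 0.0014, 0, 0, 0, 0.025, 0],
    [0, 0.00275, 0, -0.0001, 0, 0.05, 0],
    [0, 0.0041, 0, -0.00015, 0, 0.075, 0],
    [0, 0.0055, 0, -0.0003, 0, 0.1, 0],
    [0, 0.0069, 0, -0.0004, 0, 0.125, 0],
    [0, 0.0082, 0, -0.0006, 0, 0.15, 0],
  ],
)

```text
clock: 13.77
position: [0.6194, -0.0093, 0.0693]
ee_rot: [-0.201, 0.678, -0.678, 0.201]
ft_force: [1.3, -0.9, 0.2]
grip_width: 0.004
```

>>> send_rows(
  motion=[
    [0, 0.0014, 0, 0, 0, 0.025, 0],
    [0, 0.00275, 0, -0.0001, 0, 0.05, 0],
    [0, 0.0041, 0, -0.00015, 0, 0.075, 0],
    [0, 0.0055, 0, -0.0003, 0, 0.1, 0],
    [0, 0.0069, 0, -0.0004, 0, 0.125, 0],
    [0, 0.0082, 0, -0.0006, 0, 0.15, 0],
  ],
)

```text
clock: 14.27
position: [0.6122, -0.0133, 0.0693]
ee_rot: [-0.15, 0.691, -0.691, 0.15]
ft_force: [1.7, -0.2, 0.2]
grip_width: -0.002
```

```bash
cat >> h.py <<'E'
def phase():
    for n in["scene","side"]:
        I,W,T,f,c=cloud(n); W=W.reshape(-1,3); c0=np.array([.5902,.0371]) if n=="scene" else np.array([.5874,.0347])
        d=W[:,:2]-c0; r=np.hypot(*d.T); k=(r>.035)&(r<.073)&(abs(W[:,2]-.088)<.004); a=np.arctan2(d[k,1],d[k,0])
        e=np.exp(5j*a).mean(); print(n,k.sum(),"phase",np.degrees(np.angle(e))/5%72,abs(e),np.histogram(np.degrees(a),np.arange(-180,181,12))[0])
        cv2.imwrite(f"pics/p_{n}.png",cv2.resize(I[120:320,240:440,::-1],None,fx=3,fy=3))
E
python3 -c "
from h import *
st();phase()"
```

```text
t 14.27 p [ 0.6122 -0.0133  0.0693] r 0.0546 ang -64.6 zdir -65.5 tilt 0.00 F [ 1.7  -0.2   0.17] Ft 1.45 Fr 0.91 w -0.002 q [-0.82  0.69  1.06  1.71 -0.66  1.14 -0.71]
scene 160 phase 69.22360477091898 0.6616529896120363 [ 0  0  0  0  0  0  0  0  8 14 36  0  0  0 23  0  0  0  0  1 46  0  0  0
  0  0 32  0  0  0]
side 192 phase 65.60166713249677 0.922801730204846 [ 0  1 54  0  0  0  0  0 58 20  2  0  0  0  7  0  0  0  0  0  0  0  0  0
  0  2 48  0  0  0]
```

View pics/p_side.png

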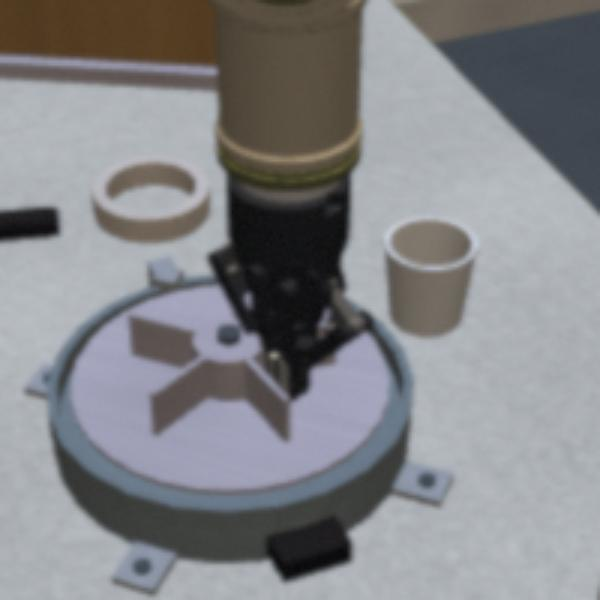

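>>> send_rows(
  motion=[
    [0, 0.0014, 0, 0, 0, 0.025, 0],
    [0, 0.00275, 0, -0.0001, 0, 0.05, 0],
    [0, 0.0041, 0, -0.00015, 0, 0.075, 0],
    [0, 0.0055, 0, -0.0003, 0, 0.1, 0],
    [0, 0.0069, 0, -0.0004, 0, 0.125, 0],
    [0, 0.0082, 0, -0.0006, 0, 0.15, 0],
  ],
)

```text
clock: 14.87
position: [0.6048, -0.0161, 0.0694]
ee_rot: [0.097, -0.7, 0.7, -0.098]
ft_force: [5.6, -1.2, -3.3]
grip_width: -0.006
```

>>> send_rows(
  motion=[
    [0, 0.0014, 0, 0, 0, 0.025, 0],
    [0, 0.00275, 0, -0.0001, 0, 0.05, 0],
    [0, 0.0041, 0, -0.00015, 0, 0.075, 0],
    [0, 0.0055, 0, -0.0003, 0, 0.1, 0],
    [0, 0.0069, 0, -0.0004, 0, 0.125, 0],
    [0, 0.0082, 0, -0.0006, 0, 0.15, 0],
  ],
)

```text
clock: 15.37
position: [0.5965, -0.018, 0.0693]
ee_rot: [0.045, -0.706, 0.706, -0.045]
ft_force: [3.5, -1.2, -1.7]
grip_width: -0.003
```

>>> send_rows(
  motion=[
    [0, 0.0014, 0, 0, 0, 0.025, 0],
    [0, 0.00275, 0, -0.0001, 0, 0.05, 0],
    [0, 0.0041, 0, -0.00015, 0, 0.075, 0],
    [0, 0.0055, 0, -0.0003, 0, 0.1, 0],
    [0, 0.0069, 0, -0.0004, 0, 0.125, 0],
    [0, 0.0082, 0, -0.0006, 0, 0.15, 0],
  ],
)

```text
clock: 15.87
position: [0.5879, -0.0184, 0.0692]
ee_rot: [0.008, 0.707, -0.707, -0.008]
ft_force: [1.8, -1.1, -1.2]
grip_width: -0.002
```

>>> send_rows(
  motion=[
    [0, 0.0014, 0, 0, 0, 0.025, 0],
    [0, 0.00275, 0, -0.0001, 0, 0.05, 0],
    [0, 0.0041, 0, -0.00015, 0, 0.075, 0],
    [0, 0.0055, 0, -0.0003, 0, 0.1, 0],
    [0, 0.0069, 0, -0.0004, 0, 0.125, 0],
    [0, 0.0082, 0, -0.0006, 0, 0.15, 0],
  ],
)

```text
clock: 16.37
position: [0.5799, -0.0174, 0.0692]
ee_rot: [0.061, 0.705, -0.704, -0.061]
ft_force: [0.4, -1.4, -0.8]
grip_width: -0.004
```

```bash
python3 -c "
from h import *
st()"
```

```text
t 16.37 p [ 0.5799 -0.0174  0.0692] r 0.0541 ang -99.3 zdir -99.9 tilt 0.02 F [ 0.4  -1.43 -0.84] Ft 0.63 Fr 1.35 w -0.004 q [-0.94  0.73  1.22  1.8  -0.75  1.16 -1.21]
```

>>> send_rows(
  motion=[
    [0, -0.0035, 0, -0.0001, 0, -0.065, 0],
    [0, -0.0071, 0, -0.0005, 0, -0.13, 0],
    [0, -0.0106, 0, -0.001, 0, -0.195, 0],
    [0, -0.014, 0, -0.0018, 0, -0.26, 0],
    [0, -0.0174, 0, -0.0028, 0, -0.325, 0],
    [0, -0.0207, 0, -0.0041, 0, -0.39, 0],
    [0, -0.0239, 0, -0.0055, 0, -0.455, 0],
    [0, -0.0271, 0, -0.0072, 0, -0.52, 0],
    [0, -0.0286, 0, -0.0081, 0, -0.55, 0],
  ],
)

```text
clock: 17.12
position: [0.6098, -0.0139, 0.0692]
ee_rot: [-0.134, 0.694, -0.694, 0.134]
ft_force: [-0.9, -0.2, 0.6]
grip_width: 0.003
```

```bash
python3 -c "
from h import *
st();phase()"
```

```text
t 17.12 p [ 0.6098 -0.0139  0.0692] r 0.0542 ang -67.1 zdir -68.1 tilt 0.04 F [-0.89 -0.16  0.58] Ft -0.88 Fr -0.19 w 0.003 q [-0.83  0.69  1.07  1.72 -0.67  1.14 -0.74]
scene 192 phase 25.880159160301957 0.7889358164711198 [ 0  0  0  0  0  0  0  0  1 19 27 41  0  0  0  0  0 41  0  0  0  0  0 45
  0  0  0  0  0 18]
side 188 phase 27.210206462439817 0.6094233169576769 [ 0  0  0  0  0 30  0  0 25 16  0 14  0  0  0  0  0  0  0  0  0  0  0 42
  0  0  0  0  4 57]
```

View pics/p_side.png

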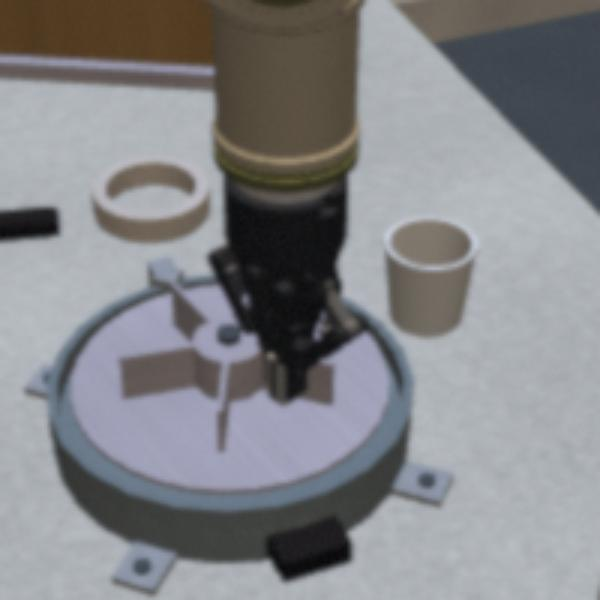

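>>> send_rows(
  motion=[
    [0, -0.0014, 0, 0, 0, -0.025, 0],
    [0, -0.0027, 0, -0.0001, 0, -0.05, 0],
    [0, -0.0041, 0, -0.0002, 0, -0.075, 0],
    [0, -0.0054, 0, -0.0003, 0, -0.1, 0],
    [0, -0.0068, 0, -0.0004, 0, -0.125, 0],
    [0, -0.0081, 0, -0.0006, 0, -0.15, 0],
  ],
)

```text
clock: 17.72
position: [0.6171, -0.0107, 0.0693]
ee_rot: [-0.186, 0.682, -0.682, 0.186]
ft_force: [0.2, 0.2, 0.3]
grip_width: 0.0
```

>>> send_rows(
  motion=[
    [0, -0.0011, 0, 0, 0, -0.02, 0],
    [0, -0.0022, 0, 0, 0, -0.04, 0],
    [0, -0.0033, 0, -0.0001, 0, -0.06, 0],
  ],
)

```text
clock: 17.97
position: [0.6197, -0.0092, 0.0693]
ee_rot: [-0.206, 0.676, -0.676, 0.206]
ft_force: [-0.9, -0.5, 0.3]
grip_width: 0.001
```

>>> send_rows(
  motion=[
    [0, -0.0011, 0, 0, 0, -0.02, 0],
    [0, -0.0022, 0, 0, 0, -0.04, 0],
    [0, -0.0033, 0, -0.0001, 0, -0.06, 0],
  ],
)

```text
clock: 18.22
position: [0.6225, -0.0071, 0.0693]
ee_rot: [-0.226, 0.67, -0.67, 0.226]
ft_force: [-1.3, -0.6, 0.2]
grip_width: -0.003
```

>>> send_rows(
  motion=[
    [0, -0.0011, 0, 0, 0, -0.02, 0],
    [0, -0.0022, 0, 0, 0, -0.04, 0],
    [0, -0.0033, 0, -0.0001, 0, -0.06, 0],
  ],
)

```text
clock: 18.47
position: [0.6248, -0.0054, 0.0692]
ee_rot: [-0.247, 0.663, -0.663, 0.246]
ft_force: [-2.5, -1.7, 1.0]
grip_width: -0.0
```

>>> send_rows(
  motion=[
    [0, -0.0011, 0, 0, 0, -0.02, 0],
    [0, -0.0022, 0, 0, 0, -0.04, 0],
    [0, -0.0033, 0, -0.0001, 0, -0.06, 0],
  ],
)

```text
clock: 18.72
position: [0.6273, -0.0032, 0.0692]
ee_rot: [-0.266, 0.655, -0.655, 0.266]
ft_force: [-3.7, -2.9, 0.8]
grip_width: 0.001
```

```bash
python3 -c "
from h import *
st()"
```

```text
t 18.72 p [ 0.6273 -0.0032  0.0692] r 0.0550 ang -45.4 zdir -45.8 tilt 0.04 F [-3.71 -2.88  0.77] Ft -4.66 Fr -0.55 w 0.001 q [-0.77  0.67  0.98  1.67 -0.61  1.13 -0.43]
```

>>> send_rows(
  motion=[
    [0, -0.0011, 0, 0, 0, -0.02, 0],
    [0, -0.0022, 0, 0, 0, -0.04, 0],
    [0, -0.0033, 0, -0.0001, 0, -0.06, 0],
  ],
)

```text
clock: 18.97
position: [0.6295, -0.0009, 0.0692]
ee_rot: [0.286, -0.647, 0.647, -0.285]
ft_force: [-4.4, -3.3, 1.8]
grip_width: 0.001
```

>>> send_rows(
  motion=[
    [0, -0.0011, 0, 0, 0, -0.02, 0],
    [0, -0.0022, 0, 0, 0, -0.04, 0],
    [0, -0.0033, 0, -0.0001, 0, -0.06, 0],
  ],
)

```text
clock: 19.22
position: [0.6318, 0.0017, 0.0692]
ee_rot: [0.305, -0.638, 0.638, -0.305]
ft_force: [-4.3, -2.7, 1.1]
grip_width: 0.005
```

>>> send_rows(
  motion=[
    [0, -0.0011, 0, 0, 0, -0.02, 0],
    [0, -0.0022, 0, 0, 0, -0.04, 0],
    [0, -0.0033, 0, -0.0001, 0, -0.06, 0],
  ],
)

```text
clock: 19.47
position: [0.6338, 0.0043, 0.0692]
ee_rot: [0.324, -0.629, 0.629, -0.324]
ft_force: [-3.8, -3.1, 1.5]
grip_width: -0.001
```

```bash
python3 -c "
from h import *
st()"
```

```text
t 19.47 p [0.6338 0.0043 0.0692] r 0.0551 ang -35.1 zdir -35.5 tilt 0.04 F [-3.82 -3.1   1.54] Ft -4.73 Fr -1.34 w -0.001 q [-0.75  0.67  0.93  1.65 -0.58  1.13 -0.28]
```

>>> send_rows(
  motion=[
    [0, -0.0011, 0, 0, 0, -0.02, 0],
    [0, -0.0022, 0, 0, 0, -0.04, 0],
    [0, -0.0033, 0, -0.0001, 0, -0.06, 0],
  ],
)

```text
clock: 19.72
position: [0.6356, 0.0071, 0.0692]
ee_rot: [0.343, -0.619, 0.619, -0.342]
ft_force: [-3.6, -3.2, 0.6]
grip_width: -0.005
```

>>> send_rows(
  motion=[
    [0, -0.0011, 0, 0, 0, -0.02, 0],
    [0, -0.0022, 0, 0, 0, -0.04, 0],
    [0, -0.0033, 0, -0.0001, 0, -0.06, 0],
  ],
)

```text
clock: 19.97
position: [0.6377, 0.0105, 0.0693]
ee_rot: [0.361, -0.608, 0.608, -0.361]
ft_force: [-2.6, -1.5, 0.1]
grip_width: -0.001
```

>>> send_rows(
  motion=[
    [0, -0.0011, 0, 0, 0, -0.02, 0],
    [0, -0.0022, 0, 0, 0, -0.04, 0],
    [0, -0.0033, 0, -0.0001, 0, -0.06, 0],
  ],
)

```text
clock: 20.22
position: [0.6392, 0.0135, 0.0693]
ee_rot: [-0.379, 0.597, -0.597, 0.379]
ft_force: [-2.7, -1.3, -0.3]
grip_width: -0.004
```

>>> send_rows(
  motion=[
    [0, -0.0011, 0, 0, 0, -0.02, 0],
    [0, -0.0022, 0, 0, 0, -0.04, 0],
    [0, -0.0033, 0, -0.0001, 0, -0.06, 0],
  ],
)

```text
clock: 20.47
position: [0.6406, 0.0166, 0.0694]
ee_rot: [-0.397, 0.585, -0.585, 0.397]
ft_force: [0.2, -0.8, -0.1]
grip_width: 0.002
```

```bash
python3 -c "
from h import *
st();phase()"
```

```text
t 20.47 p [0.6406 0.0166 0.0694] r 0.0554 ang -20.5 zdir -21.7 tilt 0.04 F [ 0.2  -0.78 -0.12] Ft -0.66 Fr 0.46 w 0.002 q [-0.73  0.65  0.87  1.63 -0.54  1.12 -0.09]
scene 169 phase 64.00068911272733 0.8894276939753019 [ 0  0  1  0  0  0  0  0 34  0  0  0  8 21 27  0  0  0  0  0 49  0  0  0
  0  0 29  0  0  0]
side 233 phase 64.21841784027815 0.7828886353867422 [ 0  0 56  0  0  0  0  0 49  0  0  0 36  2 14  1  0  0  0  0 18  0  0  0
  0  0 57  0  0  0]
```

```bash
cat >> h.py <<'E'
def phase2():
    o=get_obs(); p=o["position"][:2]
    for n in["scene","side"]:
        I,W,T,f,c=cloud(n); W=W.reshape(-1,3); c0=np.array([.5902,.0371]) if n=="scene" else np.array([.5874,.0347])
        z=W[:,2]; d=W[:,:2]-c0; r=np.hypot(*d.T); a=np.arctan2(d[:,1],d[:,0]); ap=np.arctan2(*(p-C)[::-1])
        near=abs(np.angle(np.exp(1j*(a-ap))))<np.radians(30)
        if np.hypot(*(p-C))>.1: near[:]=False
        k=(r>.035)&(r<.073)&(abs(z-.088)<.004)&~near; e=np.exp(5j*a[k])
        ph=np.angle(e.mean())/5
        for _ in range(5):
            dv=np.angle(e*np.exp(-5j*ph))/5; g=abs(dv)<np.radians(8); ph+=np.median(dv[g])
        print(n,k.sum(),g.sum(),"phase %.2f"%(np.degrees(ph)%72))
E
python3 -c "
from h import *
st();phase2()"
```

```text
t 20.57 p [0.6406 0.0168 0.0694] r 0.0553 ang -20.3 zdir -21.7 tilt 0.04 F [-0.29 -0.2  -0.65] Ft -0.29 Fr -0.21 w -0.003 q [-0.73  0.65  0.87  1.63 -0.54  1.12 -0.09]
scene 116 116 phase 66.18
side 172 172 phase 66.33
```

>>> send_rows(
  motion=[
    [0, 0.0035, 0, -0.0001, 0, 0.065, 0],
    [0, 0.0071, 0, -0.0005, 0, 0.13, 0],
    [0, 0.0106, 0, -0.001, 0, 0.195, 0],
    [0, 0.014, 0, -0.0018, 0, 0.26, 0],
    [0, 0.0174, 0, -0.0028, 0, 0.325, 0],
    [0, 0.0207, 0, -0.0041, 0, 0.39, 0],
    [0, 0.0239, 0, -0.0055, 0, 0.455, 0],
    [0, 0.0271, 0, -0.0072, 0, 0.52, 0],
    [0, 0.0301, 0, -0.0091, 0, 0.585, 0],
    [0, 0.0323, 0, -0.0106, 0, 0.635, 0],
  ],
)

```text
clock: 21.5
position: [0.6184, -0.0098, 0.0694]
ee_rot: [-0.192, 0.681, -0.68, 0.193]
ft_force: [-0.6, 0.7, -0.8]
grip_width: 0.001
```

```bash
python3 -c "
from h import *
st()"
```

```text
t 21.50 p [ 0.6184 -0.0098  0.0694] r 0.0546 ang -57.0 zdir -58.4 tilt 0.03 F [-0.59  0.68 -0.84] Ft -0.13 Fr -0.89 w 0.001 q [-0.8   0.69  1.03  1.7  -0.64  1.14 -0.61]
```

>>> send_rows(
  motion=[
    [0, 0.0011, 0, 0, 0, 0.02, 0],
    [0, 0.0022, 0, 0, 0, 0.04, 0],
    [0, 0.0033, 0, -0.0001, 0, 0.06, 0],
    [0, 0.0044, 0, -0.0002, 0, 0.08, 0],
    [0, 0.0055, 0, -0.0003, 0, 0.1, 0],
    [0, 0.0065, 0, -0.0004, 0, 0.12, 0],
  ],
)

```text
clock: 22.0
position: [0.6129, -0.0128, 0.0694]
ee_rot: [-0.152, 0.691, -0.691, 0.152]
ft_force: [-0.1, 0.7, -0.3]
grip_width: -0.005
```

>>> send_rows(
  motion=[
    [0, 0.0011, 0, 0, 0, 0.02, 0],
    [0, 0.0022, 0, 0, 0, 0.04, 0],
    [0, 0.0033, 0, -0.0001, 0, 0.06, 0],
  ],
)

```text
clock: 22.25
position: [0.61, -0.0141, 0.0694]
ee_rot: [0.131, -0.695, 0.695, -0.131]
ft_force: [3.7, 0.3, -1.8]
grip_width: 0.005
```

>>> send_rows(
  motion=[
    [0, 0.0011, 0, 0, 0, 0.02, 0],
    [0, 0.0022, 0, 0, 0, 0.04, 0],
    [0, 0.0033, 0, -0.0001, 0, 0.06, 0],
  ],
)

```text
clock: 22.5
position: [0.6068, -0.0153, 0.0694]
ee_rot: [0.11, -0.698, 0.699, -0.11]
ft_force: [4.4, 1.1, -2.1]
grip_width: -0.002
```

>>> send_rows(
  motion=[
    [0, 0.0011, 0, 0, 0, 0.02, 0],
    [0, 0.0022, 0, 0, 0, 0.04, 0],
    [0, 0.0033, 0, -0.0001, 0, 0.06, 0],
  ],
)

```text
clock: 22.75
position: [0.6036, -0.0163, 0.0694]
ee_rot: [0.089, -0.701, 0.702, -0.089]
ft_force: [5.2, -0.5, -1.5]
grip_width: 0.0
```

>>> send_rows(
  motion=[
    [0, 0.0011, 0, 0, 0, 0.02, 0],
    [0, 0.0022, 0, 0, 0, 0.04, 0],
    [0, 0.0033, 0, -0.0001, 0, 0.06, 0],
  ],
)

```text
clock: 23.0
position: [0.6002, -0.0171, 0.0694]
ee_rot: [0.068, -0.704, 0.704, -0.068]
ft_force: [5.2, -1.1, -1.4]
grip_width: 0.0
```

```bash
python3 -c "
from h import *
st()"
```

```text
t 23.00 p [ 0.6002 -0.0171  0.0694] r 0.0544 ang -77.8 zdir -79.0 tilt 0.02 F [ 5.21 -1.09 -1.38] Ft 4.86 Fr 2.16 w 0.000 q [-0.86  0.7   1.12  1.75 -0.69  1.15 -0.9 ]
```

>>> send_rows(
  motion=[
    [0, 0.0011, 0, 0, 0, 0.02, 0],
    [0, 0.0022, 0, 0, 0, 0.04, 0],
    [0, 0.0033, 0, -0.0001, 0, 0.06, 0],
  ],
)

```text
clock: 23.25
position: [0.5968, -0.0177, 0.0694]
ee_rot: [0.047, -0.705, 0.706, -0.047]
ft_force: [4.0, -1.5, -0.8]
grip_width: -0.003
```

>>> send_rows(
  motion=[
    [0, 0.0011, 0, 0, 0, 0.02, 0],
    [0, 0.0022, 0, 0, 0, 0.04, 0],
    [0, 0.0033, 0, -0.0001, 0, 0.06, 0],
  ],
)

```text
clock: 23.5
position: [0.5934, -0.018, 0.0693]
ee_rot: [0.026, -0.707, 0.707, -0.026]
ft_force: [4.5, -1.5, -1.0]
grip_width: 0.001
```

>>> send_rows(
  motion=[
    [0, 0.0011, 0, 0, 0, 0.02, 0],
    [0, 0.0022, 0, 0, 0, 0.04, 0],
    [0, 0.0033, 0, -0.0001, 0, 0.06, 0],
  ],
)

```text
clock: 23.75
position: [0.59, -0.0182, 0.0693]
ee_rot: [0.005, -0.707, 0.707, -0.004]
ft_force: [1.9, -2.9, 0.2]
grip_width: 0.004
```

>>> send_rows(
  motion=[
    [0, 0.0011, 0, 0, 0, 0.02, 0],
    [0, 0.0022, 0, 0, 0, 0.04, 0],
    [0, 0.0033, 0, -0.0001, 0, 0.06, 0],
  ],
)

```text
clock: 24.0
position: [0.5867, -0.018, 0.0692]
ee_rot: [0.017, 0.707, -0.707, -0.017]
ft_force: [2.1, -1.3, 0.2]
grip_width: -0.001
```

>>> send_rows(
  motion=[
    [0, 0.0011, 0, 0, 0, 0.02, 0],
    [0, 0.0022, 0, 0, 0, 0.04, 0],
    [0, 0.0033, 0, -0.0001, 0, 0.06, 0],
  ],
)

```text
clock: 24.25
position: [0.5834, -0.0174, 0.0691]
ee_rot: [0.038, 0.706, -0.706, -0.038]
ft_force: [1.2, -1.4, 0.0]
grip_width: -0.002
```

```bash
python3 -c "
from h import *
st();phase2()"
```

```text
t 24.25 p [ 0.5834 -0.0174  0.0691] r 0.0537 ang -95.7 zdir -96.1 tilt 0.04 F [ 1.25 -1.39  0.05] Ft 1.38 Fr 1.26 w -0.002 q [-0.92  0.73  1.2   1.79 -0.74  1.16 -1.16]
scene 142 142 phase 33.32
side 154 154 phase 32.89
```

>>> send_rows(
  motion=[
    [0, -0.0035, 0, -0.0001, 0, -0.065, 0],
    [0, -0.0071, 0, -0.0005, 0, -0.13, 0],
    [0, -0.0106, 0, -0.001, 0, -0.195, 0],
    [0, -0.014, 0, -0.0018, 0, -0.26, 0],
    [0, -0.0174, 0, -0.0028, 0, -0.325, 0],
    [0, -0.0207, 0, -0.0041, 0, -0.39, 0],
    [0, -0.0239, 0, -0.0055, 0, -0.455, 0],
    [0, -0.0271, 0, -0.0072, 0, -0.52, 0],
    [0, -0.0301, 0, -0.0091, 0, -0.585, 0],
    [0, -0.0314, 0, -0.0099, 0, -0.61, 0],
  ],
)

```text
clock: 25.18
position: [0.6161, -0.0105, 0.0692]
ee_rot: [-0.178, 0.685, -0.684, 0.178]
ft_force: [-0.3, -0.2, 0.5]
grip_width: 0.002
```

>>> send_rows(
  motion=[
    [0, -0.0011, 0, 0, 0, -0.02, 0],
    [0, -0.0022, 0, 0, 0, -0.04, 0],
    [0, -0.0033, 0, -0.0001, 0, -0.06, 0],
    [0, -0.0044, 0, -0.0002, 0, -0.08, 0],
    [0, -0.0055, 0, -0.0003, 0, -0.1, 0],
    [0, -0.0065, 0, -0.0004, 0, -0.12, 0],
    [0, -0.0076, 0, -0.0005, 0, -0.14, 0],
    [0, -0.0087, 0, -0.0007, 0, -0.16, 0],
    [0, -0.0098, 0, -0.0009, 0, -0.18, 0],
    [0, -0.0108, 0, -0.0011, 0, -0.2, 0],
  ],
)

```text
clock: 26.02
position: [0.6246, -0.0053, 0.0692]
ee_rot: [0.245, -0.663, 0.663, -0.244]
ft_force: [-3.2, -2.7, 0.4]
grip_width: -0.002
```

```bash
python3 -c "
from h import *
st();phase2()"
```

```text
t 26.02 p [ 0.6246 -0.0053  0.0692] r 0.0548 ang -49.0 zdir -49.5 tilt 0.05 F [-3.17 -2.71  0.43] Ft -4.17 Fr -0.04 w -0.002 q [-0.78  0.68  0.99  1.68 -0.62  1.13 -0.48]
scene 89 89 phase 37.07
side 133 133 phase 38.04
```

>>> send_rows(
  motion=[
    [0, -0.0011, 0, 0, 0, -0.02, 0],
    [0, -0.0022, 0, 0, 0, -0.04, 0],
    [0, -0.0033, 0, -0.0001, 0, -0.06, 0],
    [0, -0.0044, 0, -0.0002, 0, -0.08, 0],
    [0, -0.0055, 0, -0.0003, 0, -0.1, 0],
    [0, -0.0065, 0, -0.0004, 0, -0.12, 0],
    [0, -0.0076, 0, -0.0005, 0, -0.14, 0],
    [0, -0.0087, 0, -0.0007, 0, -0.16, 0],
    [0, -0.0092, 0, -0.0008, 0, -0.17, 0],
    [0, -0.0092, 0, -0.0008, 0, -0.17, 0],
  ],
)

```text
clock: 26.95
position: [0.6314, 0.0016, 0.0692]
ee_rot: [-0.3, 0.64, -0.64, 0.3]
ft_force: [-4.2, -2.4, 1.4]
grip_width: -0.002
```

```bash
python3 -c "
from h import *
st();phase2();st()"
```

```text
t 26.95 p [0.6314 0.0016 0.0692] r 0.0548 ang -38.9 zdir -39.8 tilt 0.01 F [-4.17 -2.41  1.37] Ft -4.49 Fr -1.73 w -0.002 q [-0.76  0.67  0.95  1.66 -0.59  1.13 -0.34]
scene 94 94 phase 47.03
side 137 137 phase 47.55
t 27.05 p [0.6313 0.0016 0.0692] r 0.0548 ang -38.9 zdir -39.9 tilt 0.01 F [-4.47 -2.11  0.77] Ft -4.45 Fr -2.15 w -0.002 q [-0.76  0.67  0.95  1.66 -0.59  1.13 -0.34]
```

>>> send_rows(
  motion=[
    [0, -0.0008, 0, 0, 0, -0.015, 0],
    [0, -0.0016, 0, 0, 0, -0.03, 0],
    [0, -0.0024, 0, -0.0001, 0, -0.045, 0],
    [0, -0.0024, 0, -0.0001, 0, -0.045, 0],
    [0, -0.0024, 0, -0.0001, 0, -0.045, 0],
  ],
)

```text
clock: 27.47
position: [0.6329, 0.0036, 0.0692]
ee_rot: [-0.314, 0.634, -0.634, 0.314]
ft_force: [-2.9, -3.0, -0.6]
grip_width: -0.0
```

>>> send_rows(
  motion=[
    [0, 0.001, 0, 0, 0, 0, 0],
    [0, 0.004, 0, 0, 0, 0, 0],
    [0, 0.008, 0, 0, 0, 0, 0],
    [0, 0.01, -0.004, 0, 0, 0, 0],
    [0, 0.01, -0.03, 0, 0, 0, 0],
    [0, 0.01, -0.065, 0, 0, 0, 0],
    [0, 0.01, -0.085, 0, 0, 0, 0],
  ],
)

```text
clock: 28.05
position: [0.6276, -0.0051, 0.1576]
ee_rot: [0.313, -0.633, 0.634, -0.315]
ft_force: [0.5, -0.5, 0.6]
grip_width: 0.001
```

```bash
python3 -c "
from h import *
o,M=st();phase2()
t=np.array([.545,-.2885,.15]);print(M.T@(t-o['position']))
I,W,T,f,c=cloud('side');cv2.imwrite('pics/d_side.png',I[:,:,::-1])
"
```

```text
t 28.05 p [ 0.6276 -0.0051  0.1576] r 0.0566 ang -46.6 zdir -37.3 tilt 0.16 F [ 0.51 -0.51  0.64] Ft 0.02 Fr 0.72 w 0.001 q [-0.8   0.57  1.02  1.59 -0.5   1.26 -0.35]
scene 167 167 phase 50.36
side 190 187 phase 50.23
[0.27543264 0.00736601 0.10624364]
```

View pics/d_side.png

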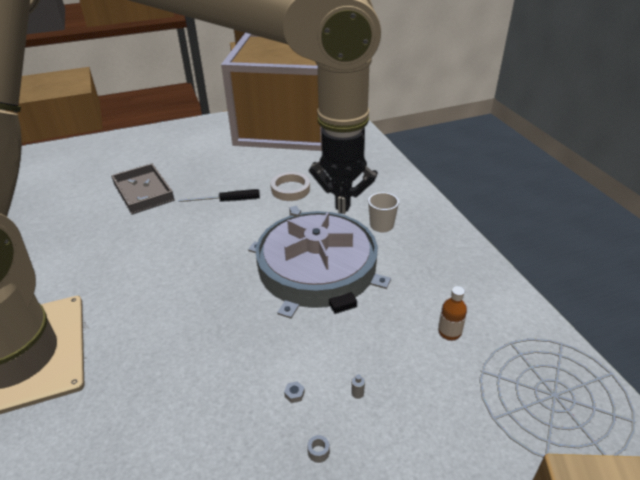

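>>> send_rows(
  motion=[
    [30, 0.02, 0, 0.008, 0, -0.06, 0],
    [50, 0.055, 0, 0.021, 0, -0.13, 0],
    [60, 0.09, 0, 0.035, 0, -0.2, 0],
    [60, 0.125, 0, 0.048, 0, -0.28, 0],
    [60, 0.16, 0, 0.062, 0, -0.36, 0],
    [60, 0.195, 0, 0.075, 0, -0.44, 0],
    [60, 0.225, 0, 0.087, 0, -0.52, 0],
    [60, 0.25, 0.003, 0.097, 0, -0.58, 0],
    [60, 0.27, 0.006, 0.104, 0, -0.64, 0],
    [60, 0.275, 0.007, 0.106, 0, -0.663, 0],
  ],
)

```text
clock: 29.03
position: [0.5415, -0.2916, 0.1462]
ee_rot: [0.503, -0.498, 0.497, -0.502]
ft_force: [0.0, -0.4, 0.1]
grip_width: 0.6
```

>>> send_rows(
  motion=[
    [60, 0, 0, 0, 0, 0, 0],
    [60, 0, 0, 0, 0, 0, 0],
  ],
)

```text
clock: 29.2
position: [0.5442, -0.2871, 0.1464]
ee_rot: [-0.503, 0.498, -0.497, 0.503]
ft_force: [0.8, 0.9, -0.4]
grip_width: 0.599
```

```bash
python3 -c "
from h import *
o,M=st()
for n in ['scene','side','wrist']:
    I,W,T,f,c=cloud(n);W2=W.reshape(-1,3)
    d=W2[:,:2]-np.array([.545,-.289]);r=np.hypot(*d.T)
    k=(r<.03)&(W2[:,2]>.040)&(W2[:,2]<.05);print(n,'pin top',k.sum(),W2[k].mean(0).round(4),((W2[k].max(0)+W2[k].min(0))/2).round(4))
    k=(r<.03)&(abs(W2[:,2]-.034)<.003);print(' shoulder',k.sum(),W2[k].mean(0).round(4),((W2[k].max(0)+W2[k].min(0))/2).round(4))
    cv2.imwrite('pics/e_%s.png'%n,I[:,:,::-1])
"
```

```text
t 29.20 p [ 0.5442 -0.2871  0.1464] r 0.3261 ang -97.8 zdir 0.6 tilt 0.07 F [ 0.83  0.86 -0.37] Ft 0.70 Fr -0.97 w 0.599 q [-0.26  0.5   0.9   1.63 -0.41  1.21  0.73]
scene pin top 20 [ 0.545  -0.2862  0.0441] [ 0.5443 -0.2862  0.044 ]
 shoulder 43 [ 0.548  -0.2861  0.0344] [ 0.5452 -0.2861  0.034 ]
side pin top 40 [ 0.5408 -0.2891  0.0455] [ 0.5415 -0.2883  0.0445]
 shoulder 78 [ 0.5398 -0.2909  0.0349] [ 0.5408 -0.2887  0.0342]
wrist pin top 138 [ 0.542  -0.2869  0.0455] [ 0.542  -0.2874  0.0438]
 shoulder 394 [ 0.542  -0.2859  0.0348] [ 0.5422 -0.2875  0.034 ]
```

View pics/e_wrist.png

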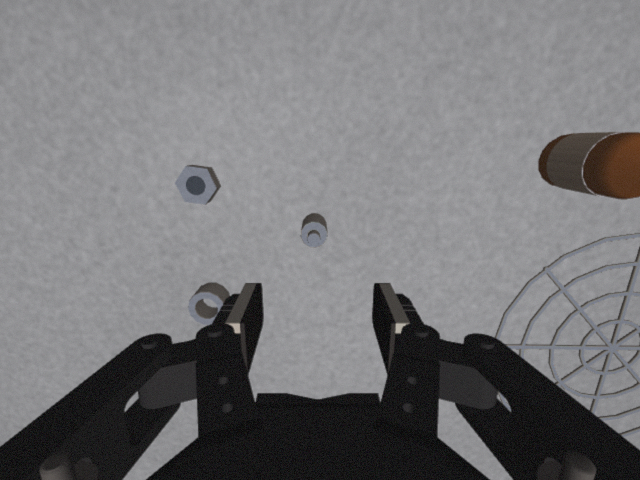

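>>> send_rows(
  motion=[
    [60, 0, 0.02, -0.0017, 0, 0, 0],
    [60, 0, 0.055, -0.0017, 0, 0, 0],
    [60, 0, 0.09, -0.0017, 0, 0, 0],
    [60, 0, 0.12, -0.0017, 0, 0, 0],
    [60, 0, 0.134, -0.0017, 0, 0, 0],
    [60, 0, 0.14, -0.0017, 0, 0, 0],
    [60, 0, 0.14, -0.0017, 0, 0, 0],
    [45, 0, 0.14, -0.0017, 0, 0, 0],
    [30, 0, 0.14, -0.0017, 0, 0, 0],
    [15, 0, 0.14, -0.0017, 0, 0, 0],
  ],
  squeeze=30,
)

```text
clock: 30.18
position: [0.5439, -0.2879, 0.0092]
ee_rot: [-0.503, 0.496, -0.498, 0.504]
ft_force: [-1.6, 0.3, 5.4]
grip_width: 0.241
```

>>> send_rows(
  motion=[
    [0, 0, 0, 0, 0, 0, 0],
    [0, 0, 0, 0, 0, 0, 0],
    [0, 0, 0, 0, 0, 0, 0],
  ],
)

```text
clock: 30.43
position: [0.544, -0.2879, 0.0092]
ee_rot: [-0.502, 0.496, -0.498, 0.504]
ft_force: [-0.7, 0.7, 7.2]
grip_width: 0.243
```

```bash
python3 -c "
from h import *
o,M=st()"
```

```text
t 30.43 p [ 0.544  -0.2879  0.0092] r 0.3270 ang -97.9 zdir 0.7 tilt 0.16 F [-0.69  0.73  7.22] Ft -0.79 Fr -0.63 w 0.243 q [-0.18  0.66  0.78  1.73 -0.55  0.98  0.83]
```

>>> send_rows(
  motion=[
    [0, 0, -0.015, 0, 0, 0, 0],
    [0, 0, -0.045, 0, 0, 0, 0],
    [0, 0, -0.08, 0, 0, 0, 0],
    [0, -0.015, -0.11, 0.002, 0, 0, 0],
    [0, -0.045, -0.13, 0.005, 0, 0, 0],
    [0, -0.08, -0.135, 0.009, 0, 0, 0],
    [0, -0.115, -0.135, 0.012, 0, 0, 0],
    [0, -0.15, -0.135, 0.016, 0, 0, 0],
    [0, -0.185, -0.135, 0.019, 0, 0, 0],
    [0, -0.215, -0.135, 0.022, 0, 0, 0],
  ],
)

```text
clock: 31.27
position: [0.5623, -0.0697, 0.1438]
ee_rot: [-0.503, 0.497, -0.497, 0.504]
ft_force: [0.7, -0.2, -0.9]
grip_width: 0.242
```

>>> send_rows(
  motion=[
    [0, -0.03, 0, 0.003, 0, 0, 0],
    [0, -0.06, 0, 0.006, 0, 0, 0],
    [0, -0.09, 0, 0.009, 0, 0, 0],
    [0, -0.12, 0, 0.013, 0, 0, 0],
    [0, -0.15, 0, 0.016, 0, 0, 0],
    [0, -0.175, 0, 0.018, 0, 0, 0],
    [0, -0.19, 0, 0.02, 0, 0, 0],
    [0, -0.2, 0, 0.021, 0, 0, 0],
    [0, -0.203, 0, 0.021, 0, 0, 0],
    [0, -0.203, 0, 0.021, 0, 0, 0],
  ],
)

```text
clock: 32.1
position: [0.5809, 0.1304, 0.1426]
ee_rot: [0.503, -0.497, 0.497, -0.503]
ft_force: [-0.6, -0.2, -0.9]
grip_width: 0.243
```

```bash
cat > m.py <<'E'
from h import *
o,M=st();phase2()
c0s={'scene':np.array([.5902,.0371]),'side':np.array([.5874,.0347]),'wrist':C}
for n in ['scene','side','wrist']:
    I,W,T,f,c=cloud(n);W2=W.reshape(-1,3);d=W2[:,:2]-c0s[n];r=np.hypot(*d.T);z=W2[:,2];a=np.degrees(np.arctan2(d[:,1],d[:,0]))
    k=(abs(a-90)<12)&(r>.108)&(r<.15)&(abs(z-.058)<.0025)
    if k.sum()>5:
        q=W2[k]; s=a[k]; print(n,'ptr top',k.sum(),'tip r %.4f'%r[k].min(),'tip',q[r[k].argmin()].round(4),'x mid',((q[:,0].max()+q[:,0].min())/2).round(4),'x mean',q[:,0].mean().round(4),'y',q[:,1].min().round(4),q[:,1].max().round(4),'z',np.median(q[:,2]).round(4),'ang mean',s.mean().round(2))
    if n=='wrist':
        k=(r>.1)&(r<.14)&(abs(z-.05)<.003); 
        q=W2[k]; rr=r[k]; aa=a[k]; pts=[]
        for b in range(-180,180,5):
            kk=(aa>=b)&(aa<b+5)&~((aa>75)&(aa<105))
            if kk.sum()>20: pts.append(q[kk][rr[kk].argmax(),:2])
        if len(pts)>6: print('wrist lip',fitc(np.array(pts)),len(pts))
    cv2.imwrite('pics/f_%s.png'%n,I[:,:,::-1] if n=='wrist' else cv2.resize(I[120:320,240:440,::-1],None,fx=3,fy=3))
E
python3 m.py
```

```text
t 32.10 p [0.5809 0.1304 0.1426] r 0.0947 ang 94.7 zdir 0.7 tilt 0.02 F [-0.58 -0.18 -0.86] Ft 0.60 Fr -0.13 w 0.243 q [-0.96  0.43  0.84  1.69 -0.34  1.18 -0.02]
scene 160 160 phase 50.54
side 202 201 phase 50.68
scene ptr top 77 tip r 0.1139 tip [0.5879 0.151  0.0587] x mid 0.5865 x mean 0.588 y 0.151 0.1828 z 0.0582 ang mean 90.99
side ptr top 60 tip r 0.1127 tip [0.5838 0.1474 0.0586] x mid 0.5838 x mean 0.5832 y 0.1474 0.1831 z 0.0591 ang mean 91.83
wrist ptr top 1135 tip r 0.1142 tip [0.5854 0.1501 0.0579] x mid 0.5849 x mean 0.5848 y 0.1501 0.1827 z 0.0579 ang mean 91.69
wrist lip (array([0.58850629, 0.03645914]), np.float64(0.12660406339611396)) 36
```

View pics/f_wrist.png

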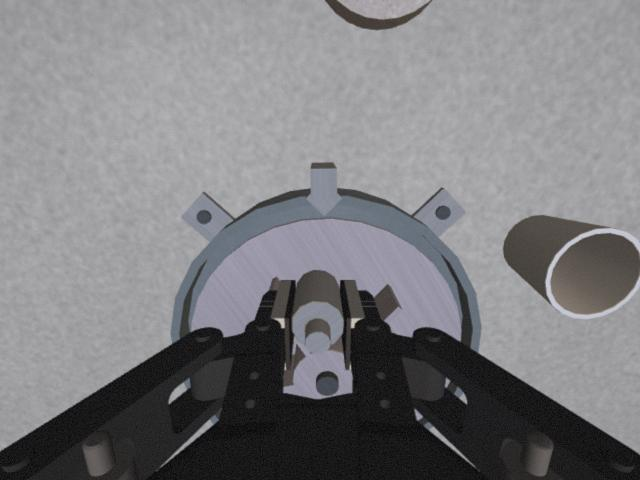

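View pics/f_side.png

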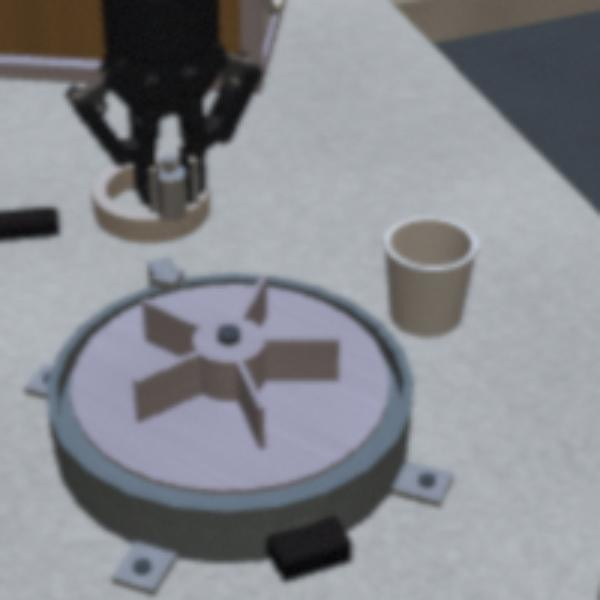

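```bash
python3 -c "
from h import *
o,M=st()
I,W,T,f,c=cloud('wrist');W2=W.reshape(-1,3);p=o['position'];d=W2-p;r=np.hypot(*d[:,:2].T)
for lo,hi in [(.030,.045),(.0225,.029)]:
    k=(r<.02)&(d[:,2]>lo)&(d[:,2]<hi); print(k.sum(),d[k].mean(0).round(4),((d[k].max(0)+d[k].min(0))/2).round(4),np.ptp(d[k],axis=0))
print('to go',M.T@(np.array([.586,.130,.0])-p))
"
```

```text
t 32.35 p [0.5809 0.1295 0.1425] r 0.0939 ang 94.8 zdir 0.6 tilt 0.01 F [-0.23 -0.71 -0.66] Ft 0.29 Fr -0.69 w 0.239 q [-0.96  0.43  0.85  1.69 -0.34  1.18 -0.02]
2130 [-0.      0.0039  0.0367] [0.     0.0007 0.0375] [0.03652281 0.02460563 0.0149508 ]
1804 [-0.0001  0.0049  0.0256] [-0.      0.0007  0.0257] [0.03715961 0.02323492 0.00649529]
to go [-0.00041827  0.14247097  0.0051344 ]
```

>>> send_rows(
  motion=[
    [0, 0, 0.005, 0.003, 0, 0, 0],
    [0, 0, 0.015, 0.005, 0, 0, 0],
    [0, 0, 0.03, 0.005, 0, 0, 0],
    [0, 0, 0.045, 0.005, 0, 0, 0],
    [0, 0, 0.058, 0.005, 0, 0, 0],
    [0, 0, 0.068, 0.005, 0, 0, 0],
    [0, 0, 0.074, 0.005, 0, 0, 0],
    [0, 0, 0.076, 0.005, 0, 0, 0],
    [0, 0, 0.076, 0.005, 0, 0, 0],
  ],
)

```text
clock: 33.15
position: [0.5857, 0.131, 0.066]
ee_rot: [0.503, -0.497, 0.497, -0.503]
ft_force: [-0.1, -0.2, -0.5]
grip_width: 0.242
```

```bash
python3 m.py
```

```text
t 33.15 p [0.5857 0.131  0.066 ] r 0.0950 ang 91.8 zdir 0.7 tilt 0.03 F [-0.09 -0.2  -0.49] Ft 0.10 Fr -0.20 w 0.242 q [-0.91  0.53  0.79  1.74 -0.43  1.05  0.04]
scene 175 175 phase 50.38
side 232 232 phase 50.73
scene ptr top 74 tip r 0.1137 tip [0.5908 0.1508 0.0555] x mid 0.5855 x mean 0.5873 y 0.1508 0.1836 z 0.058 ang mean 91.27
wrist ptr top 2429 tip r 0.1140 tip [0.585  0.1499 0.0574] x mid 0.5849 x mean 0.5849 y 0.1499 0.1829 z 0.0579 ang mean 91.65
wrist lip (array([0.58860195, 0.03675695]), np.float64(0.1265384519144452)) 24
```

View pics/f_wrist.png

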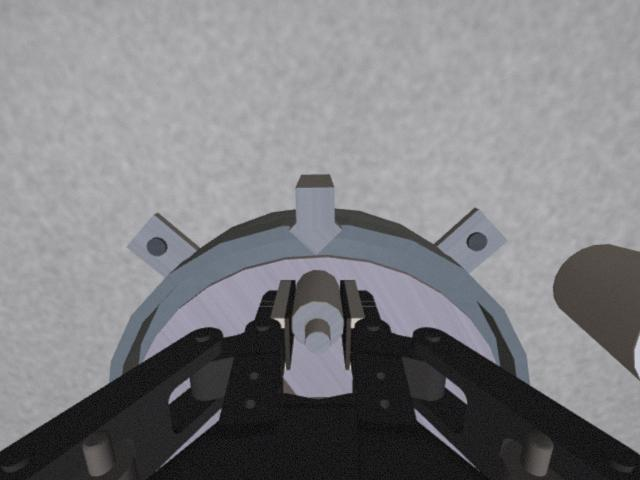

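View pics/f_scene.png

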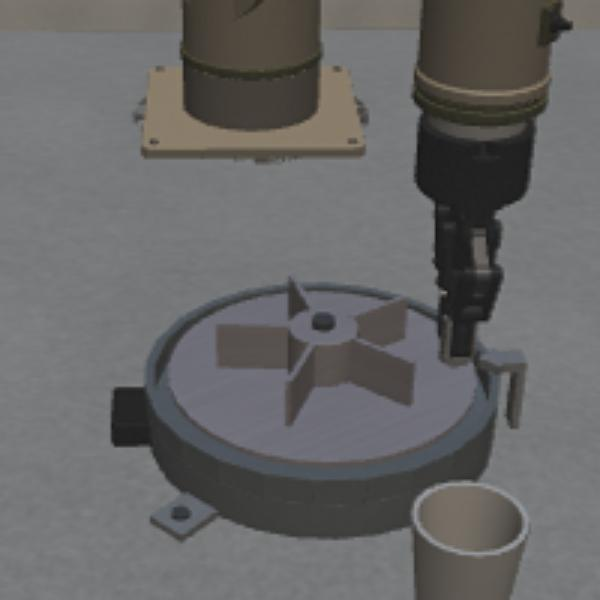

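>>> send_rows(
  motion=[
    [0, 0, 0.001, 0, 0, 0, 0],
    [0, 0, 0.002, 0, 0, 0, 0],
    [0, 0, 0.003, 0, 0, 0, 0],
    [0, 0, 0.004, 0, 0, 0, 0],
  ],
)

```text
clock: 33.73
position: [0.5857, 0.1311, 0.0622]
ee_rot: [-0.503, 0.497, -0.497, 0.503]
ft_force: [-0.6, -0.3, -0.6]
grip_width: 0.245
```

>>> send_rows(
  motion=[
    [0, 0, 0.0005, 0, 0, 0, 0],
    [0, 0, 0.001, 0, 0, 0, 0],
    [0, 0, 0.001, 0, 0, 0, 0],
  ],
)

```text
clock: 33.98
position: [0.5858, 0.1311, 0.0613]
ee_rot: [-0.503, 0.497, -0.497, 0.503]
ft_force: [0.5, 0.1, -1.3]
grip_width: 0.242
```

>>> send_rows(
  motion=[
    [0, 0, 0.0004, 0, 0, 0, 0],
    [0, 0, 0.0008, 0, 0, 0, 0],
    [0, 0, 0.0008, 0, 0, 0, 0],
  ],
)

```text
clock: 34.23
position: [0.5862, 0.1311, 0.0612]
ee_rot: [-0.503, 0.497, -0.497, 0.503]
ft_force: [-1.5, 0.1, 5.9]
grip_width: 0.245
```

>>> send_rows(
  motion=[
    [10, 0, -0.0005, 0, 0, 0, 0],
    [24, 0, -0.0006, 0, 0, 0, 0],
    [28, 0, -0.0006, 0, 0, 0, 0],
    [35, 0, -0.0006, 0, 0, 0, 0],
    [45, 0, -0.0006, 0, 0, 0, 0],
    [50, 0, -0.0006, 0, 0, 0, 0],
    [50, 0, -0.0006, 0, 0, 0, 0],
  ],
)

```text
clock: 34.82
position: [0.5858, 0.1311, 0.0611]
ee_rot: [-0.503, 0.497, -0.497, 0.503]
ft_force: [-0.7, 0.2, 0.1]
grip_width: 0.497
```

```bash
python3 m.py
```

```text
t 34.82 p [0.5858 0.1311 0.0611] r 0.0952 ang 91.8 zdir 0.7 tilt 0.01 F [-0.67  0.22  0.1 ] Ft 0.66 Fr 0.24 w 0.497 q [-0.9   0.54  0.78  1.74 -0.43  1.04  0.04]
scene 168 168 phase 50.57
side 223 222 phase 50.19
scene ptr top 77 tip r 0.1139 tip [0.5881 0.151  0.0588] x mid 0.5859 x mean 0.5876 y 0.151 0.1827 z 0.0578 ang mean 91.17
side ptr top 20 tip r 0.1210 tip [0.5795 0.1554 0.0598] x mid 0.5838 x mean 0.5825 y 0.1554 0.1815 z 0.0593 ang mean 92.22
wrist ptr top 2582 tip r 0.1138 tip [0.5855 0.1497 0.0568] x mid 0.585 x mean 0.5848 y 0.1497 0.1829 z 0.0579 ang mean 91.67
wrist lip (array([0.5889073 , 0.05100252]), np.float64(0.1154494813080278)) 31
```

View pics/f_wrist.png

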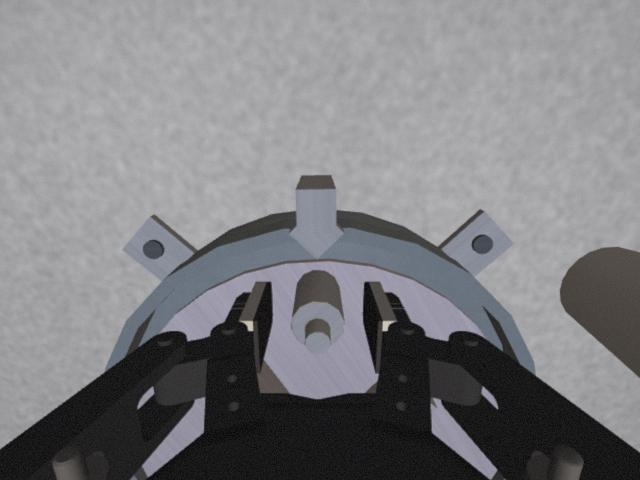

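The marker stands free in line with the pointer (columns 317 for both) and the wheel hasn't turned. I'll rise straight up.

>>> send_rows(
  motion=[
    [50, 0, -0.006, 0, 0, 0, 0],
    [50, 0, -0.02, 0, 0, 0, 0],
    [50, 0, -0.045, 0, 0, 0, 0],
    [50, 0, -0.075, 0, 0, 0, 0],
    [50, 0, -0.105, 0, 0, 0, 0],
    [50, 0, -0.125, 0, 0, 0, 0],
    [50, 0, -0.135, 0, 0, 0, 0],
    [50, 0, -0.135, 0, 0, 0, 0],
  ],
)

```text
clock: 35.73
position: [0.587, 0.1311, 0.199]
ee_rot: [-0.502, 0.497, -0.498, 0.504]
ft_force: [0.1, 0.0, -0.2]
grip_width: 0.501
```

```bash
python3 m.py; python3 -c "
from h import *
o,M=st()
for n in ['scene','side','wrist']:
    I,W,T,f,c=cloud(n);W2=W.reshape(-1,3)
    d=W2[:,:2]-np.array([.586,.1305]);r=np.hypot(*d.T)
    for lo,hi in [(.083,.0885),(.094,.101)]:
        k=(r<.02)&(W2[:,2]>lo)&(W2[:,2]<hi);q=W2[k];print(n,k.sum(),((q.max(0)+q.min(0))/2).round(4) if k.sum() else '')
"
```

```text
t 35.73 p [0.587  0.1311 0.199 ] r 0.0952 ang 91.0 zdir 0.7 tilt 0.25 F [ 0.15  0.03 -0.17] Ft -0.15 Fr 0.03 w 0.501 q [-0.98  0.39  0.87  1.61 -0.31  1.28 -0.04]
scene 183 183 phase 50.43
side 234 232 phase 50.19
scene ptr top 73 tip r 0.1144 tip [0.586  0.1514 0.0575] x mid 0.5862 x mean 0.5877 y 0.1514 0.1836 z 0.0581 ang mean 91.11
side ptr top 40 tip r 0.1193 tip [0.5764 0.1535 0.0564] x mid 0.583 x mean 0.5797 y 0.1535 0.1835 z 0.059 ang mean 93.34
wrist ptr top 778 tip r 0.1144 tip [0.5859 0.1504 0.0577] x mid 0.5853 x mean 0.5848 y 0.1503 0.1823 z 0.058 ang mean 91.68
wrist lip (array([0.58877925, 0.03980381]), np.float64(0.12451861369700014)) 36
t 35.98 p [0.585  0.131  0.1947] r 0.0951 ang 92.2 zdir 0.7 tilt 0.13 F [-0.19 -0.47  0.17] Ft 0.21 Fr -0.47 w 0.500 q [-0.98  0.39  0.87  1.62 -0.31  1.28 -0.04]
scene 44 [0.5904 0.1313 0.0857]
scene 14 [0.5865 0.1313 0.0966]
side 26 [0.5854 0.1284 0.0858]
side 20 [0.5851 0.13   0.0977]
wrist 385 [0.5857 0.1316 0.0858]
wrist 135 [0.5856 0.1318 0.097 ]
```

View pics/f_wrist.png

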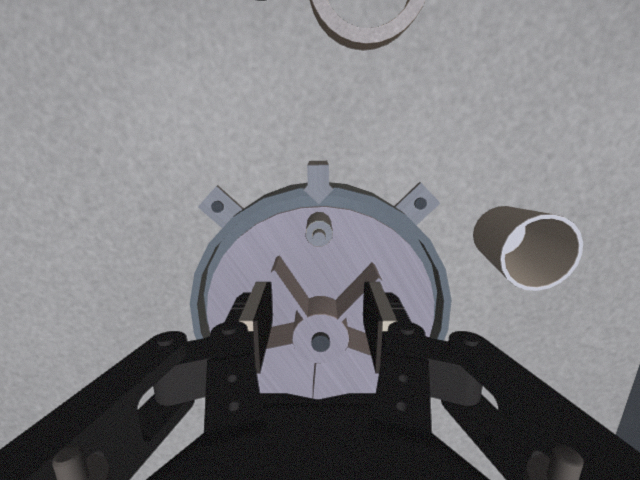

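View pics/f_side.png

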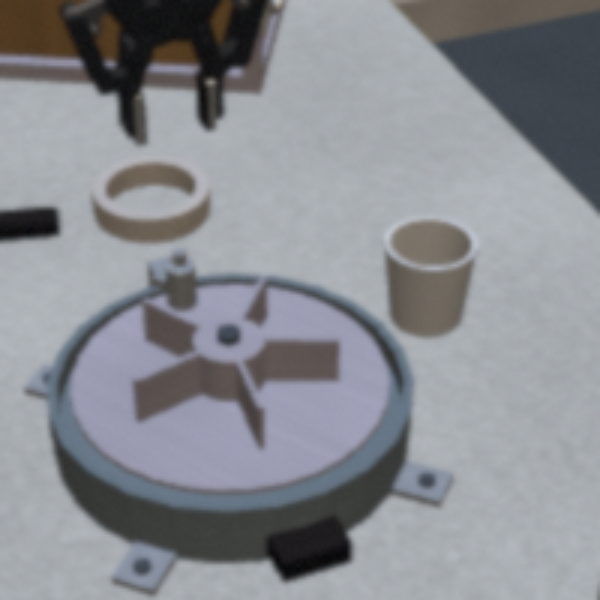

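The marker (wrist view: body at about (318, 222), pin at (318, 236)) stands upright directly in front of the pointer tip at about (318, 200). The gripper is clear of it, so I'm handing in.

```bash
python3 -c "
from workcell import *
print(hand_in())"
```

```text
the job is handed in; nothing more can be done
None
```

I found the rub, left the wheel at rest with the tightest part at the pointer, and stood the marker upright on the rim in front of it. The job was handed in at about 36 s of robot time.

- **Finding the rub:** I turned the wheel slowly by its blades with the fingers shut. Drag was about 1–2 N when free and about 5 N in the rub. I then crossed the rub in fine steps both ways, and the drag at the wrist peaked at about 5.5 N. Naming the position by where the pushed blade stood, the drag was centred at about -92° one way and -96° the other. The centre of the rub taken from where the drag set in each way was about -94.5°.
- **Wheel position:** The wheel was left at about -93.6°, within about 1° of that centre. The two fixed cameras agree to about 0.3° and show no turning while the marker was placed or after the gripper left.
- **Marker:** It stands at about (0.586, 0.131) m, with its shoulder about 34 mm above the rim. It is within about 1–1.5 mm of the mark place and in line with the pointer. It was set down with about 6 N and released, and the gripper was raised clear.

- **Disagreements:** The centre of the rub differed by about 4° between the two directions. I took that as the wheel dragging more going up the hump than coming down, and used the middle. The cameras also differ from each other by about 2–3 mm, as their calibration allows. In the last side view the pointer reading was off because the marker partly hid it.
- **Not checked:** I did not measure the bystanders again after the work, but no move went near them.

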